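Sort out the mixed kiln posts and lay the shelves

ROBOT

A 7-joint arm with a two-finger parallel gripper is mounted at the origin on a cart in front of the work surface, level with it; the furniture and walls round the work are solid. World frame = base frame: x ahead of the robot, y to its left, z up, the work surface at z = 0. Lengths are in m, angles in degrees, forces in N, time in s.
With the tool pointing down it reaches from about 0.425 to 0.975 m from the base axis. Payload 16.7 kg.
Tool frame: the origin (TCP) lies between the finger pads; the fingertips stand 25 mm ahead of it and the grasp point (between the pads) lies 6 mm ahead of it; z points along the fingers, y is the line along which they close (so a half turn about z gives the same grasp; the last joint's range is limited). The gripper opens to 85 mm and grips with 20 to 120 N. Pads are 22 mm wide; open, the fingers measure 114 mm over their backs; the gripper's body (76 mm by 85 mm) begins 54 mm behind the grasp point. The pads swing forward as they close: fully open they stand 13 mm farther back than shut.
Start: joints at [68.039, 24.414, 4.234, 92.017, -1.954, 63.644, -3.845], TCP at [0.156, -0.657, 0.256] pointing down, gripper open.
Joint ranges: [-163.25, 163.25], [-28.42, 122.38], [-70.27, 78.77], [12.13, 141.07], [-58.53, 238.53], [9.26, 117.41], [-156.51, 156.51]. Speed limits (degrees/s): [108.29, 108.29, 136.94, 136.94, 172.46, 172.46, 172.46].

INTERFACE

Orientations are given as a 3x3 rotation matrix whose columns are the frame's x, y, z axes.
In Python, from bench import read_state, grab_frame, camera_info, hand_in gives the robot as it stands. The module is installed in compiled form; this text tells all that it offers.
- The arm moves only by the tool play_rows, never from a script. Its argument "deltas" is a list of rows, each an object of numbers: "x", "y", "z": the shift along the tool's x, y, z in m; "twist": the turn about the tool's z in rad; "gripper": the closure, from 0 (fully open) to 1 (shut). A call has 1 to 5 rows; each row shifts and turns the commanded pose from where the row before left it, along the tool's axes as they then stand; what a row does not reach is not made up. A row lasts 1/10 s, in which the tool goes at most 50 mm and 8.59 degrees, less where a joint would pass 70% of its speed; a pose out of reach is approached as far as the arm can. A call with a gripper value outside its range is refused whole. The fingers move at their own pace and stop on an object; "newtons" is the grip in N (left out, the last holds). Time passes only in rows, so rows that do not move let the fingers close. It gives the time, the measured TCP pose, the force, the opening and the grip force at its end, in the units of the state.
- read_state(): the state, without advancing time (a new reading comes with each control period).
- grab_frame(name): name is "scene" or "top" or "wrist"; returns (picture, depth): 420x560x3 uint8, red, green, blue; 420x560 float32, m along the optical axis (not along the pixel's ray), 0 where there is no reading.
- camera_info(name): a dict with "vfov" (degrees; the focal length in pixels is half the picture's height over the tangent of half this angle, whatever the lens; pixels are square), "cx", "cy" (the principal point, pixels), "distortion" ([k1, k2, p1, p2, k3] as OpenCV has them; the pictures are not rectified), "cam_to_world" (4x4, takes a point from camera to world coordinates); the wrist camera has in their place "mount" (4x4, takes a point from camera to tool coordinates, whose origin is the TCP and whose axes are the flange's). Camera axes: x right, y up, looking along -z (the intrinsics and any distortion apply to the point x, -y, -z); pixel columns grow to the right and rows downward; lengths in m; the calibration is good to about 2 mm. A picture is of the moment at which its call begins: read the wrist's pose just before it. camera_info takes no time and is no camera call.
- hand_in(): hands the job in; it is judged then, once.
The state is a dict: "time_s": time; "joints": joint angles; "qvel": joint speeds; "effort": joint torques, N m; "ee_pos": TCP position; "tcp_rot": TCP orientation; "wrist_force": force on the tool from outside, world axes, zero at the start; "wrist_torque": the same for the moment, N m; "grip_width": finger opening in m; "grasp_force": force on a finger pad.
Only numpy, scipy, OpenCV 4.12 (cv2) and the standard library are available. Lean on these libraries where they do the work, as an engineer would, in place of code of your own. Each camera call takes 0.05 s, during which the arm holds its last target. There are 200 camera calls.

TASK

Two small kiln stacks are being set up on the bench, but one tall post has got into the short base and one short post into the long base. Swap those two so that the long base has the three tall posts and the short base the three short ones, each post upright and fully down in a recess of its own. Then lay the long shelf on the posts of the long base and the short shelf on those of the short base, each level, centred over its base and lengthways along it.

Things in the scene. Friction and masses are not known exactly. Their poses are not given: they have to be found in the camera images.
- long_base: the longer of two base batts side by side: fixed buff slab 186 x 90 x 14 mm. Origin: centre of underside; x along its length, y across, z up. Three round recesses in its top, 34 mm wide, floor 10 mm above the bench, at (x, y) = (-56, -19), (-56, 19), (56, 0) mm, a post in each. Bench in front of the gap between the bases (world x 0.40 to 0.45, y -0.02 to 0.14 m) is bare.
- short_base: the shorter of two base batts side by side: fixed buff slab 150 x 90 x 14 mm. Origin: centre of underside; x along its length, y across, z up. Three round recesses in its top, 34 mm wide, floor 10 mm above the bench, at (x, y) = (-38, -19), (-38, 19), (38, 0) mm, a post in each.
- tall_post_1: tall slim post (kiln prop): buff ceramic cylinder 20 mm across, 58 mm high, blind hole in its top, about 45 g. Origin: centre of its foot; z along its axis. There are three alike, shuffled over their places; at the start two stand in recesses of the long base and one in a recess of the short base
- tall_post_2: tall slim post (kiln prop): buff ceramic cylinder 20 mm across, 58 mm high, blind hole in its top, about 45 g. Origin: centre of its foot; z along its axis. There are three alike, shuffled over their places; at the start two stand in recesses of the long base and one in a recess of the short base
- tall_post_3: tall slim post (kiln prop): buff ceramic cylinder 20 mm across, 58 mm high, blind hole in its top, about 45 g. Origin: centre of its foot; z along its axis. There are three alike, shuffled over their places; at the start two stand in recesses of the long base and one in a recess of the short base
- short_post_1: short stout post (kiln prop): buff ceramic cylinder 24 mm across, 35 mm high, blind hole in its top, about 45 g. Origin: centre of its foot; z along its axis. There are three alike, shuffled over their places; at the start two stand in recesses of the short base and one in a recess of the long base
- short_post_2: short stout post (kiln prop): buff ceramic cylinder 24 mm across, 35 mm high, blind hole in its top, about 45 g. Origin: centre of its foot; z along its axis. There are three alike, shuffled over their places; at the start two stand in recesses of the short base and one in a recess of the long base
- short_post_3: short stout post (kiln prop): buff ceramic cylinder 24 mm across, 35 mm high, blind hole in its top, about 45 g. Origin: centre of its foot; z along its axis. There are three alike, shuffled over their places; at the start two stand in recesses of the short base and one in a recess of the long base
- long_shelf: the longer of the two loose shelves: buff ceramic plate 150 x 62 x 10 mm with a pale top, 110 to 230 g, flat on the bench at the far left or far right of the work at the start. Origin: centre of its underside; x along its length, y across, z up. On its three posts its underside lies 68 mm above the bench
- short_shelf: the shorter of the two loose shelves: buff ceramic plate 114 x 62 x 10 mm with a pale top, 110 to 230 g, flat on the bench at the far left or far right of the work at the start. Origin: centre of its underside; x along its length, y across, z up. On its three posts its underside lies 45 mm above the bench

How it is judged:
By the outcome, as a careful person would: the job done as asked, in the order asked, and still so for the second after the job is handed in, with the robot touching nothing.
It also fails if it takes over 120 s, if anything falls off the work surface, if the arm or the gripper's body presses on something with over 40 N, if the wrist force passes 120 N, or if a joint passes its speed limit or range.

## Working session

There is one attempt and no reset: what is moved stays moved. The work goes in short steps, Python scripts to look and compute and a tool call to move; the robot and the scene stay as the last step left them, time stands still between calls to the robot, and variables do not carry over. Pictures are saved under pics/ and viewed, at most 14 in all, crops included, and the job is handed in when it is done.

Besides the shell and the picture viewer there is one more tool, called after ">>>" in YAML: its name, and indented under it one key for each argument. play_rows: Moves the arm, as the interface text tells. Its arguments: {"type":"object","properties":{"deltas":{"type":"array"},"newtons":{"type":"number"}},"required":["deltas"]}

```bash
mkdir -p pics
cat > h.py <<'E'
import numpy as np, cv2
from bench import *
np.set_printoptions(precision=4,suppress=True)
def cloud(name):
    s=read_state(); im,d=grab_frame(name); c=camera_info(name)
    f=im.shape[0]/2/np.tan(np.radians(c['vfov'])/2)
    K=np.array([[f,0,c['cx']],[0,f,c['cy']],[0,0,1.]])
    v,u=np.mgrid[:im.shape[0],:im.shape[1]]
    p=cv2.undistortPoints(np.stack([u,v],-1).reshape(-1,1,2).astype(float),K,np.array(c['distortion'])).reshape(im.shape[0],im.shape[1],2)
    P=np.stack([p[...,0]*d,-p[...,1]*d,-d],-1)
    if 'mount' in c:
        M=np.array(c['mount']); T=np.eye(4); T[:3,:3]=s['tcp_rot']; T[:3,3]=s['ee_pos']; M=T@M
    else: M=np.array(c['cam_to_world'])
    W=P@M[:3,:3].T+M[:3,3]; W[d==0]=np.nan
    return im,W
def save(im,n): cv2.imwrite('pics/'+n+'.png',im[...,::-1])
E
python3 - <<'E'
from h import *
s=read_state(); print(s['time_s'],s['ee_pos'],s['tcp_rot'],s['grip_width'],s['joints'])
im,W=cloud('top'); save(im,'top0'); np.save('top0.npy',W)
im2,W2=cloud('scene'); save(im2,'scene0'); np.save('scene0.npy',W2)
for n in('top','scene','wrist'):print(camera_info(n))
E
```

```text
0.0 [ 0.1562 -0.6563  0.2556] [[ 0.9728  0.2316 -0.0004]
 [ 0.2316 -0.9728  0.0013]
 [-0.0001 -0.0013 -1.    ]] 0.08552556530194688 [68.039  24.4505  4.2318 92.0533 -1.9526 63.644  -3.8445]
{'vfov': 43.43929539361253, 'cx': 281.3469886951281, 'cy': 212.34498347447533, 'distortion': array([0.0136, 0.    , 0.    , 0.    , 0.    ]), 'cam_to_world': array([[ 0.0139,  0.9946, -0.1025,  0.3969],
       [-0.9998,  0.0124, -0.0151, -0.0347],
       [-0.0137,  0.1026,  0.9946,  1.4731],
       [ 0.    ,  0.    ,  0.    ,  1.    ]])}
{'vfov': 47.47568729868794, 'cx': 278.5584276641214, 'cy': 208.70603721481487, 'distortion': array([-0.0034,  0.    ,  0.    ,  0.    ,  0.    ]), 'cam_to_world': array([[ 0.7679,  0.5488, -0.3304,  0.1853],
       [-0.6406,  0.6572, -0.3972, -0.4532],
       [-0.0009,  0.5167,  0.8562,  0.9702],
       [ 0.    ,  0.    ,  0.    ,  1.    ]])}
{'vfov': 67.99325273739912, 'cx': 275.97500977528824, 'cy': 213.84487955474182, 'distortion': array([0.006, 0.   , 0.   , 0.   , 0.   ]), 'mount': array([[-0.0011,  0.9577,  0.2878,  0.0746],
       [ 1.    ,  0.0013, -0.0003, -0.0004],
       [-0.0006,  0.2878, -0.9577, -0.1177],
       [ 0.    ,  0.    ,  0.    ,  1.    ]])}
```

View pics/top0.png

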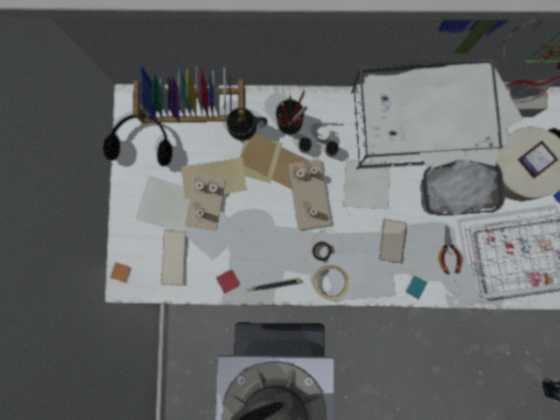

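View pics/scene0.png

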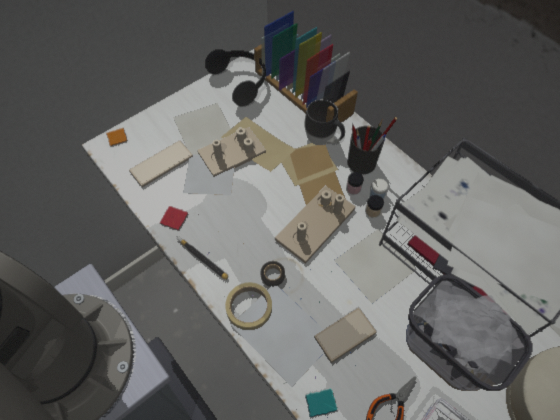

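The top view shows the short base at px (206,203), the long base at (311,195), the long shelf at (174,257) and the short shelf at (392,240). Next I measure them coarsely from depth.

Run:
```python
from h import *
W=np.load('top0.npy'); W2=np.load('scene0.npy')
b=W[235:300,230:430]; print('bench z',np.nanmedian(b[...,2]))
def rect(u0,u1,v0,v1,zl,zh,n):
    P=W[v0:v1,u0:u1].reshape(-1,3); m=(P[:,2]>zl)&(P[:,2]<zh); P=P[m]
    r=cv2.minAreaRect((P[:,:2]*1000).astype(np.float32)); print(n,r,len(P),np.median(P[:,2]))
rect(155,195,220,295,.005,.02,'lshelf'); rect(370,415,210,270,.005,.02,'sshelf')
rect(180,235,170,240,.007,.022,'sbase'); rect(283,340,155,235,.007,.022,'lbase')
for nm,A in(('top',W),('scene',W2)):
  for n,(x0,x1,y0,y1) in {'s':(.5,.75,.1,.3),'l':(.5,.75,-.2,.05)}.items():
    m=(A[...,2]>.035)&(A[...,2]<.09)&(A[...,0]>x0)&(A[...,0]<x1)&(A[...,1]>y0)&(A[...,1]<y1)
    k,L,st,c=cv2.connectedComponentsWithStats(m.astype(np.uint8))
    for i in range(1,k):
        P=A[L==i]; t=P[P[:,2]>np.percentile(P[:,2],85)-.006]
        print(nm,n,len(P),t.mean(0),P[:,2].max())
```

```text
bench z 0.0003853686689703206
lshelf ((420.1212158203125, 283.1711120605469), (205.0110321044922, 111.20083618164062), 1.0360395908355713) 1276 0.00979404043972032
sshelf ((476.35369873046875, -319.8822326660156), (164.044921875, 121.83794403076172), 0.3424426019191742) 953 0.0095512840725267
sbase ((567.9058837890625, 194.98240661621094), (195.05459594726562, 150.5594940185547), 0.8823705911636353) 1753 0.012489609351993725
lbase ((606.931396484375, -93.85212707519531), (213.1890411376953, 148.26622009277344), 3.9802355766296387) 1994 0.01329985721335758
top s 38 [0.7461 0.1082 0.0835] 0.08827437082681922
top s 61 [0.7111 0.2983 0.0636] 0.07397583408379993
top s 58 [0.6161 0.2128 0.0457] 0.05047223898407949
top s 60 [0.6103 0.1751 0.0446] 0.0517489591484388
top s 58 [0.5383 0.2052 0.0672] 0.07405437497162293
top l 137 [ 0.7342 -0.0754  0.0481] 0.054138083156867856
top l 9 [ 0.7485 -0.1263  0.0485] 0.05440116676675122
top l 148 [ 0.7257 -0.1495  0.0485] 0.05613919120753197
top l 57 [ 0.6576 -0.0993  0.0679] 0.0743136977808534
top l 60 [ 0.6531 -0.0635  0.0451] 0.0507821895332361
top 
[... 241 characters left out ...]
0422] 0.045763045322003815
scene s 1 [0.6884 0.2981 0.0371] 0.0370653294890676
scene s 68 [0.745  0.1088 0.083 ] 0.08987046620174399
scene s 78 [0.6147 0.213  0.0457] 0.04931549377636468
scene s 111 [0.5369 0.2043 0.0677] 0.07313259491769519
scene s 76 [0.6085 0.174  0.045 ] 0.049997801679923515
scene l 193 [ 0.7325 -0.0764  0.0482] 0.052877495270854946
scene l 33 [ 0.748  -0.1263  0.0477] 0.05287806094461733
scene l 86 [ 0.6511 -0.0641  0.0454] 0.049351692112870604
scene l 119 [ 0.6556 -0.0998  0.0677] 0.0722458544305562
scene l 210 [ 0.723  -0.1513  0.0479] 0.05297264816661351
scene l 1 [ 0.6454 -0.075   0.035 ] 0.035001288313364354
scene l 123 [ 0.5436 -0.0994  0.0678] 0.07289726845539568
```

```bash
cat >> h.py <<'E'
def go(x,y,z,yaw=None,n=None):
    "print rows (tool axes) from measured pose to target; yaw deg of tool x axis in world"
    s=read_state(); R=np.array(s['tcp_rot']); p=np.array(s['ee_pos'])
    y0=np.degrees(np.arctan2(R[1,0],R[0,0])); d=np.array([x,y,z])-p
    dy=0 if yaw is None else (yaw-y0+180)%360-180
    n=n or int(max(np.ceil(np.linalg.norm(d)/.045),np.ceil(abs(dy)/8),1))
    print('t',s['time_s'],'at',p,'yaw %.2f'%y0,'grip',s['grip_width'],'tilt',R[:,2],'j1,j7',s['joints'][0],s['joints'][6])
    q=R.copy(); tw=-np.radians(dy)/n
    print('n',n,'twist %.4f'%tw)
    c,sn=np.cos(tw),np.sin(tw); Z=np.array([[c,-sn,0],[sn,c,0],[0,0,1]])
    for i in range(n):
        print(q.T@d/n); q=q@Z
E
python3 -c "
from h import *
go(.58,.05,.27,0)"
```

```text
t 0.1 at [ 0.1563 -0.6563  0.2557] yaw 13.40 grip 0.08563341300149084 tilt [-0.0003  0.0011 -1.    ] j1,j7 68.03864523427544 -3.8432006044720364
n 19 twist 0.0123
[ 0.0303 -0.031  -0.0007]
[ 0.0299 -0.0314 -0.0007]
[ 0.0295 -0.0317 -0.0007]
[ 0.0291 -0.0321 -0.0007]
[ 0.0287 -0.0325 -0.0007]
[ 0.0283 -0.0328 -0.0007]
[ 0.0279 -0.0331 -0.0007]
[ 0.0275 -0.0335 -0.0007]
[ 0.0271 -0.0338 -0.0007]
[ 0.0267 -0.0342 -0.0007]
[ 0.0263 -0.0345 -0.0007]
[ 0.0258 -0.0348 -0.0007]
[ 0.0254 -0.0351 -0.0007]
[ 0.025  -0.0354 -0.0007]
[ 0.0245 -0.0357 -0.0007]
[ 0.0241 -0.036  -0.0007]
[ 0.0237 -0.0363 -0.0007]
[ 0.0232 -0.0366 -0.0007]
[ 0.0228 -0.0369 -0.0007]
```

>>> play_rows:
  deltas:
    - {"x": 0.03,"y": -0.031,"z": -0.001,"twist": 0.012}
    - {"x": 0.03,"y": -0.031,"z": -0.001,"twist": 0.012}
    - {"x": 0.0295,"y": -0.032,"z": -0.001,"twist": 0.012}
    - {"x": 0.029,"y": -0.032,"z": -0.001,"twist": 0.012}
    - {"x": 0.0285,"y": -0.0325,"z": -0.001,"twist": 0.012}

```text
schema error: expected keys x, y, z, twist, gripper
```

>>> play_rows:
  deltas:
    - {"x": 0.028,"y": -0.033,"twist": 0.012}
    - {"x": 0.028,"y": -0.033,"twist": 0.012}
    - {"x": 0.0275,"y": -0.0335,"twist": 0.012}
    - {"x": 0.027,"y": -0.034,"twist": 0.012}
    - {"x": 0.0265,"y": -0.034,"twist": 0.012}

```text
schema error: expected keys x, y, z, twist, gripper
```

```bash
python3 -c "
from h import *
go(.58,.05,.27,0)
print(read_state()['joints'])"
```

```text
t 0.1 at [ 0.1563 -0.6563  0.2557] yaw 13.40 grip 0.08563341300149084 tilt [-0.0003  0.0011 -1.    ] j1,j7 68.03864523427544 -3.8432006044720364
n 19 twist 0.0123
[ 0.0303 -0.031  -0.0007]
[ 0.0299 -0.0314 -0.0007]
[ 0.0295 -0.0317 -0.0007]
[ 0.0291 -0.0321 -0.0007]
[ 0.0287 -0.0325 -0.0007]
[ 0.0283 -0.0328 -0.0007]
[ 0.0279 -0.0331 -0.0007]
[ 0.0275 -0.0335 -0.0007]
[ 0.0271 -0.0338 -0.0007]
[ 0.0267 -0.0342 -0.0007]
[ 0.0263 -0.0345 -0.0007]
[ 0.0258 -0.0348 -0.0007]
[ 0.0254 -0.0351 -0.0007]
[ 0.025  -0.0354 -0.0007]
[ 0.0245 -0.0357 -0.0007]
[ 0.0241 -0.036  -0.0007]
[ 0.0237 -0.0363 -0.0007]
[ 0.0232 -0.0366 -0.0007]
[ 0.0228 -0.0369 -0.0007]
[68.0386 24.4457  4.2309 92.0475 -1.9528 63.6438 -3.8432]
```

All keys are needed in each row.

>>> play_rows:
  deltas:
    - {"x": 0.03,"y": -0.031,"z": -0.001,"twist": 0.012,"gripper": 0}
    - {"x": 0.03,"y": -0.031,"z": -0.001,"twist": 0.012,"gripper": 0}
    - {"x": 0.0295,"y": -0.032,"z": -0.001,"twist": 0.012,"gripper": 0}
    - {"x": 0.029,"y": -0.032,"z": -0.001,"twist": 0.012,"gripper": 0}
    - {"x": 0.0285,"y": -0.0325,"z": -0.001,"twist": 0.012,"gripper": 0}

```text
time_s: 0.6
ee_pos: [0.2677, -0.4692, 0.2611]
tcp_rot: [[0.985, 0.172, -0.0], [0.172, -0.985, 0.0], [-0.0, -0.0, -1.0]]
wrist_force: [0.2, -0.5, 1.0]
grip_width: 0.0856
grasp_force: 0.0
```

>>> play_rows:
  deltas:
    - {"x": 0.028,"y": -0.033,"z": 0,"twist": 0.012,"gripper": 0}
    - {"x": 0.028,"y": -0.033,"z": 0,"twist": 0.012,"gripper": 0}
    - {"x": 0.0275,"y": -0.0335,"z": 0,"twist": 0.012,"gripper": 0}
    - {"x": 0.027,"y": -0.034,"z": 0,"twist": 0.012,"gripper": 0}
    - {"x": 0.0265,"y": -0.034,"z": 0,"twist": 0.012,"gripper": 0}

```text
time_s: 1.1
ee_pos: [0.3781, -0.2831, 0.2613]
tcp_rot: [[0.994, 0.113, -0.0], [0.113, -0.994, -0.0], [-0.0, 0.0, -1.0]]
wrist_force: [0.7, -1.0, -0.0]
grip_width: 0.0852
grasp_force: 0.0
```

```bash
python3 -c "
from h import *
go(.58,.05,.27,0)
print(read_state()['joints'])"
```

```text
t 1.1 at [ 0.3781 -0.2831  0.2613] yaw 6.48 grip 0.08521785385672345 tilt [-0.0001 -0.0001 -1.    ] j1,j7 38.05782103010674 -55.60008007573223
n 9 twist 0.0126
[ 0.0265 -0.0342 -0.001 ]
[ 0.026  -0.0346 -0.001 ]
[ 0.0256 -0.0349 -0.001 ]
[ 0.0252 -0.0352 -0.001 ]
[ 0.0247 -0.0355 -0.001 ]
[ 0.0243 -0.0358 -0.001 ]
[ 0.0238 -0.0361 -0.001 ]
[ 0.0234 -0.0364 -0.001 ]
[ 0.0229 -0.0367 -0.001 ]
[ 38.0578   5.4897  -9.6172 116.314    1.0816  58.2795 -55.6001]
```

>>> play_rows:
  deltas:
    - {"x": 0.0265,"y": -0.034,"z": -0.001,"twist": 0.0126,"gripper": 0}
    - {"x": 0.026,"y": -0.0345,"z": -0.001,"twist": 0.0126,"gripper": 0}
    - {"x": 0.0255,"y": -0.035,"z": -0.001,"twist": 0.0126,"gripper": 0}
    - {"x": 0.025,"y": -0.035,"z": -0.001,"twist": 0.0126,"gripper": 0}
    - {"x": 0.0245,"y": -0.0355,"z": -0.001,"twist": 0.0126,"gripper": 0}

```text
time_s: 1.6
ee_pos: [0.4897, -0.0986, 0.2663]
tcp_rot: [[0.999, 0.05, -0.0], [0.05, -0.999, -0.0], [-0.0, 0.0, -1.0]]
wrist_force: [0.5, -1.3, -0.0]
grip_width: 0.0855
grasp_force: 0.0
```

>>> play_rows:
  deltas:
    - {"x": 0.0245,"y": -0.036,"z": -0.001,"twist": 0.0126,"gripper": 0}
    - {"x": 0.024,"y": -0.036,"z": -0.001,"twist": 0.0126,"gripper": 0}
    - {"x": 0.0235,"y": -0.0365,"z": -0.001,"twist": 0.0126,"gripper": 0}
    - {"x": 0.023,"y": -0.0365,"z": -0.001,"twist": 0.0126,"gripper": 0}

```text
time_s: 2.0
ee_pos: [0.5802, 0.0493, 0.2702]
tcp_rot: [[1.0, -0.0, -0.0], [-0.0, -1.0, -0.0], [-0.0, 0.0, -1.0]]
wrist_force: [0.4, -1.1, 0.9]
grip_width: 0.0854
grasp_force: 0.0
```

```bash
cat > look.py <<'E'
from h import *
import sys
n=sys.argv[1]
s=read_state(); print(s['ee_pos'],s['joints'])
im,W=cloud('wrist'); save(im,n); np.save(n+'.npy',W); np.save(n+'_im.npy',im)
m=(W[...,2]>.035)&(W[...,2]<.09)&(W[...,0]>.45)&(W[...,0]<.72)&(W[...,1]>-.17)&(W[...,1]<.28)
k,L,st,c=cv2.connectedComponentsWithStats(m.astype(np.uint8))
for i in range(1,k):
    P=W[L==i]
    if len(P)<50: continue
    h=np.percentile(P[:,2],80); t=P[abs(P[:,2]-h)<.003]
    (cx,cy),r=cv2.minEnclosingCircle((t[:,:2]*1000).astype(np.float32)); print('post',len(t),'c',cx,cy,'r',r,'z',h,'px',c[i])
E
python3 look.py w0
```

```text
[0.5802 0.0493 0.2702] [   8.7114   16.7894  -24.1801  102.054     7.6441   62.781  -108.0884]
post 40 c 719.6279296875 -74.66281127929688 r 7.757742881774902 z 0.047162868105131414 px [399.6912  52.5147]
post 379 c 718.8800048828125 -149.56887817382812 r 16.992910385131836 z 0.04870572158506248 px [473.7879  56.5988]
post 292 c 658.5609741210938 -98.13131713867188 r 9.976884841918945 z 0.06810872029601031 px [421.0914 115.9104]
post 359 c 653.8707275390625 -62.24947738647461 r 11.830056190490723 z 0.045556982011874095 px [380.9461 120.726 ]
post 342 c 617.9879760742188 214.45689392089844 r 11.911551475524902 z 0.045227373642095045 px [126.0581 155.3535]
post 324 c 611.5462646484375 176.65505981445312 r 11.638372421264648 z 0.045289374778873535 px [161.1529 160.7945]
post 222 c 546.5781860351562 -98.16281127929688 r 10.375061988830566 z 0.06786981465818494 px [407.1942 220.0084]
post 225 c 539.9365844726562 206.96856689453125 r 9.919353485107422 z 0.06751721743651609 px [137.1653 226.0806]
```

View pics/w0.png

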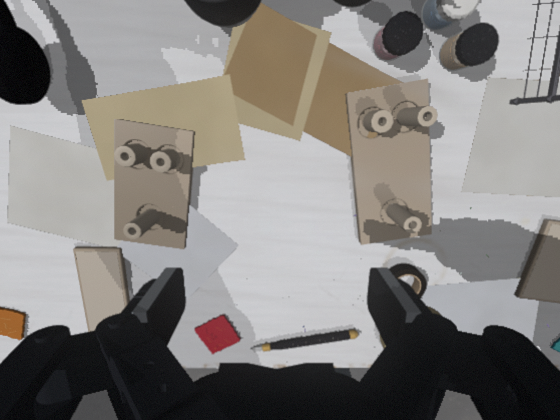

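The wrist view shows both bases clearly: short base around px (153,185), long around (390,160). Now I fit their poses.

```bash
cat > bases.py <<'E'
from h import *
import sys
from scipy.optimize import minimize
def fit(W,c0,size,zl,zh):
    m=(W[...,2]>zl)&(abs(W[...,0]-c0[0])<.13)&(abs(W[...,1]-c0[1])<.085)
    m=cv2.morphologyEx((m&(W[...,2]<zh)).astype(np.uint8),cv2.MORPH_OPEN,np.ones((5,5)))
    k,L,st,c=cv2.connectedComponentsWithStats(m); i=1+np.argmax(st[1:,4]); P=W[L==i]
    r=cv2.minAreaRect((P[:,:2]*1000).astype(np.float32))
    # soft-rectangle fit: maximise inside/outside separation over neighbourhood
    Q=W[(abs(W[...,0]-c0[0])<.15)&(abs(W[...,1]-c0[1])<.1)]; lab=(Q[:,2]>zl)*2.-1
    lx,ly=size
    def cost(p):
        a=p[2];d=Q[:,:2]-p[:2]; u=d@[np.cos(a),np.sin(a)];v=d@[-np.sin(a),np.cos(a)]
        sd=np.minimum(lx/2-abs(u),ly/2-abs(v))
        return -np.mean(lab*np.tanh(sd/.0015))
    b=None
    for a in np.radians(np.arange(-12,13,3)):
        o=minimize(cost,[r[0][0]/1000,r[0][1]/1000,a],method='Nelder-Mead',options=dict(initial_simplex=[[r[0][0]/1000+i,r[0][1]/1000+j,a+k] for i,j,k in((0,0,0),(.006,0,0),(0,.006,0),(0,0,.06))]))
        if b is None or o.fun<b.fun:b=o
    print('minrect',r,'fit x,y,yaw',b.x[:2],np.degrees(b.x[2]),b.fun, 'z',np.median(P[:,2]))
    return b.x
if __name__=='__main__':
    W=np.load('w0.npy')
    for n,c0,size,rs in(('short',(.575,.195),(.150,.09),[(38,19),(38,-19),(-38,0)]),('long',(.605,-.085),(.186,.09),[(56,19),(56,-19),(-56,0)])):
        print(n); p=fit(W,c0,size,.008,.02)
        c,s=np.cos(p[2]),np.sin(p[2])
        for u,v in rs: print('  recess',p[0]*1000+c*u-s*v,p[1]*1000+s*u+c*v)
E
python3 bases.py; python3 -c "
from h import *
go(.54,.207,.15,90)"
```

```text
short
minrect ((575.9070434570312, 202.7059326171875), (90.61315155029297, 150.3966827392578), 81.13204193115234) fit x,y,yaw [0.5758 0.2033] -8.992548499480119 -0.43188655659311614 z 0.013724863694167144
  recess 616.3474477357729 216.1316424220443
  recess 610.4078192923023 178.59871269422376
  recess 538.3117740583966 209.24443444507543
long
minrect ((602.7723388671875, -88.54706573486328), (192.49752807617188, 91.7156753540039), 9.068815231323242) fit x,y,yaw [ 0.6001 -0.0897] 9.673839781107318 -0.3041192476547267 z 0.013894787237428513
  recess 652.0803657417378 -61.54736901559147
  recess 658.4658594306775 -99.00702024659617
  recess 544.865719484299 -99.09759708270555
t 2.05 at [0.5825 0.0563 0.2704] yaw 0.25 grip 0.08530102049904532 tilt [ 0.0012  0.0035 -1.    ] j1,j7 8.365150285989966 -108.42190166581116
n 12 twist -0.1305
[-0.0035 -0.0125  0.0101]
[-0.0018 -0.0129  0.0101]
[-0.0001 -0.013   0.0101]
[ 0.0016 -0.0129  0.0101]
[ 0.0032 -0.0126  0.0101]
[ 0.0048 -0.0121  0.0101]
[ 0.0064 -0.0114  0.0101]
[ 0.0078 -0.0104  0.0101]
[ 0.0091 -0.0093  0.0101]
[ 0.0102 -0.0081  0.0101]
[ 0.0112 -0.0067  0.0101]
[ 0.012  -0.0052  0.0101]
```

>>> play_rows:
  deltas:
    - {"x": -0.0035,"y": -0.0125,"z": 0.01,"twist": -0.13,"gripper": 0}
    - {"x": -0.002,"y": -0.013,"z": 0.01,"twist": -0.13,"gripper": 0}
    - {"x": 0,"y": -0.013,"z": 0.01,"twist": -0.13,"gripper": 0}
    - {"x": 0.0015,"y": -0.013,"z": 0.01,"twist": -0.13,"gripper": 0}
    - {"x": 0.003,"y": -0.0125,"z": 0.01,"twist": -0.13,"gripper": 0}

```text
time_s: 2.55
ee_pos: [0.5615, 0.1108, 0.2197]
tcp_rot: [[0.793, 0.61, -0.0], [0.61, -0.793, -0.0], [-0.0, -0.0, -1.0]]
wrist_force: [0.3, -0.5, -1.0]
grip_width: 0.0856
grasp_force: 0.0
```

>>> play_rows:
  deltas:
    - {"x": 0.005,"y": -0.012,"z": 0.01,"twist": -0.13,"gripper": 0}
    - {"x": 0.0065,"y": -0.0115,"z": 0.01,"twist": -0.13,"gripper": 0}
    - {"x": 0.008,"y": -0.0105,"z": 0.01,"twist": -0.13,"gripper": 0}
    - {"x": 0.009,"y": -0.0095,"z": 0.01,"twist": -0.13,"gripper": 0}
    - {"x": 0.01,"y": -0.008,"z": 0.01,"twist": -0.13,"gripper": 0}

```text
time_s: 3.05
ee_pos: [0.5443, 0.1737, 0.1698]
tcp_rot: [[0.262, 0.965, -0.0], [0.965, -0.262, -0.0], [-0.0, -0.0, -1.0]]
wrist_force: [-0.6, 0.5, -0.6]
grip_width: 0.0857
grasp_force: 0.0
```

>>> play_rows:
  deltas:
    - {"x": 0.011,"y": -0.0065,"z": 0.01,"twist": -0.13,"gripper": 0}
    - {"x": 0.012,"y": -0.005,"z": 0.01,"twist": -0.13,"gripper": 0}
    - {"x": 0,"y": 0,"z": 0,"twist": 0,"gripper": 0}
    - {"x": 0,"y": 0,"z": 0,"twist": 0,"gripper": 0}
    - {"x": 0,"y": 0,"z": 0,"twist": 0,"gripper": 0}

```text
time_s: 3.55
ee_pos: [0.5385, 0.1975, 0.1507]
tcp_rot: [[0.014, 1.0, 0.0], [1.0, -0.014, -0.0], [-0.0, 0.0, -1.0]]
wrist_force: [-0.1, -1.0, -1.8]
grip_width: 0.0854
grasp_force: 0.0
```

```bash
python3 -c "
from h import *
go(.54,.2075,.055,90)"
```

```text
t 3.55 at [0.5385 0.1975 0.1507] yaw 89.19 grip 0.08540781123851843 tilt [ 0.0004 -0.0003 -1.    ] j1,j7 6.421782245076258 -47.151006134516514
n 3 twist -0.0047
[0.0033 0.0004 0.0319]
[0.0033 0.0005 0.0319]
[0.0033 0.0005 0.0319]
```

>>> play_rows:
  deltas:
    - {"x": 0.005,"y": 0.0005,"z": 0.03,"twist": 0,"gripper": 0}
    - {"x": 0.005,"y": 0.001,"z": 0.03,"twist": 0,"gripper": 0}
    - {"x": 0,"y": 0,"z": 0.034,"twist": 0,"gripper": 0}
    - {"x": 0,"y": 0,"z": 0,"twist": 0,"gripper": 0}
    - {"x": 0,"y": 0,"z": 0,"twist": 0,"gripper": 0.5}
  newtons: 30

```text
time_s: 4.05
ee_pos: [0.5399, 0.208, 0.0571]
tcp_rot: [[0.012, 1.0, -0.0], [1.0, -0.012, -0.0], [-0.0, -0.0, -1.0]]
wrist_force: [0.6, 0.8, 0.4]
grip_width: 0.0734
grasp_force: 0.0
```

>>> play_rows:
  deltas:
    - {"x": 0,"y": 0,"z": 0,"twist": 0,"gripper": 1}
    - {"x": 0,"y": 0,"z": 0,"twist": 0,"gripper": 1}
    - {"x": 0,"y": 0,"z": 0,"twist": 0,"gripper": 1}
    - {"x": 0,"y": 0,"z": 0,"twist": 0,"gripper": 1}
    - {"x": 0,"y": 0,"z": 0,"twist": 0,"gripper": 1}

```text
time_s: 4.55
ee_pos: [0.5402, 0.2083, 0.0573]
tcp_rot: [[0.011, 1.0, 0.001], [1.0, -0.011, 0.0], [0.0, 0.001, -1.0]]
wrist_force: [-1.4, -1.4, 10.2]
grip_width: 0.0195
grasp_force: 29.0
```

>>> play_rows:
  deltas:
    - {"x": 0,"y": 0,"z": -0.04,"twist": 0,"gripper": 1}
    - {"x": 0,"y": 0,"z": -0.04,"twist": 0,"gripper": 1}
    - {"x": -0.032,"y": -0.025,"z": 0,"twist": 0,"gripper": 1}
    - {"x": -0.032,"y": -0.027,"z": 0,"twist": 0,"gripper": 1}
    - {"x": -0.032,"y": -0.027,"z": 0,"twist": 0,"gripper": 1}

```text
time_s: 5.05
ee_pos: [0.4587, 0.1121, 0.1367]
tcp_rot: [[0.01, 1.0, 0.001], [1.0, -0.01, -0.0], [-0.0, 0.001, -1.0]]
wrist_force: [0.5, -0.7, -0.0]
grip_width: 0.0194
grasp_force: 29.5
```

>>> play_rows:
  deltas:
    - {"x": -0.032,"y": -0.026,"z": 0.02,"twist": 0,"gripper": 1}
    - {"x": 0,"y": 0,"z": 0.03,"twist": 0,"gripper": 1}
    - {"x": 0,"y": 0,"z": 0.02,"twist": 0,"gripper": 1}
    - {"x": 0,"y": 0,"z": 0,"twist": 0,"gripper": 1}
    - {"x": 0,"y": 0,"z": 0,"twist": 0,"gripper": 1}

```text
time_s: 5.55
ee_pos: [0.4334, 0.0818, 0.0669]
tcp_rot: [[0.01, 1.0, -0.0], [1.0, -0.01, 0.0], [0.0, -0.0, -1.0]]
wrist_force: [1.0, 0.4, -0.3]
grip_width: 0.0192
grasp_force: 29.5
```

>>> play_rows:
  deltas:
    - {"x": 0,"y": 0,"z": 0.015,"twist": 0,"gripper": 1}
    - {"x": 0,"y": 0,"z": 0.003,"twist": 0,"gripper": 1}
    - {"x": 0,"y": 0,"z": 0.001,"twist": 0,"gripper": 1}
    - {"x": 0,"y": 0,"z": 0,"twist": 0,"gripper": 1}
    - {"x": 0,"y": 0,"z": 0,"twist": 0,"gripper": 1}

```text
time_s: 6.05
ee_pos: [0.4337, 0.0815, 0.0479]
tcp_rot: [[0.01, 1.0, 0.001], [1.0, -0.01, 0.0], [0.0, 0.001, -1.0]]
wrist_force: [-0.0, 0.7, -0.7]
grip_width: 0.0191
grasp_force: 29.5
```

>>> play_rows:
  deltas:
    - {"x": 0,"y": 0,"z": 0.001,"twist": 0,"gripper": 1}
    - {"x": 0,"y": 0,"z": 0.0005,"twist": 0,"gripper": 1}
    - {"x": 0,"y": 0,"z": 0,"twist": 0,"gripper": 1}
    - {"x": 0,"y": 0,"z": 0,"twist": 0,"gripper": 1}

```text
time_s: 6.45
ee_pos: [0.4339, 0.0815, 0.0471]
tcp_rot: [[0.01, 1.0, 0.002], [1.0, -0.01, -0.001], [-0.001, 0.002, -1.0]]
wrist_force: [-8.6, -2.1, 34.9]
grip_width: 0.0192
grasp_force: 33.4
```

>>> play_rows:
  deltas:
    - {"x": 0,"y": 0,"z": -0.001,"twist": 0,"gripper": 0.6}
    - {"x": 0,"y": 0,"z": 0,"twist": 0,"gripper": 0.3}
    - {"x": 0,"y": 0,"z": 0,"twist": 0,"gripper": 0}
    - {"x": 0,"y": 0,"z": 0,"twist": 0,"gripper": 0}
    - {"x": 0,"y": 0,"z": 0,"twist": 0,"gripper": 0}

```text
time_s: 6.95
ee_pos: [0.4333, 0.0813, 0.0468]
tcp_rot: [[0.01, 1.0, -0.0], [1.0, -0.01, 0.0], [0.0, -0.0, -1.0]]
wrist_force: [0.1, -0.2, -0.2]
grip_width: 0.0854
grasp_force: 0.0
```

>>> play_rows:
  deltas:
    - {"x": 0,"y": 0,"z": -0.03,"twist": 0,"gripper": 0}
    - {"x": 0,"y": 0,"z": -0.04,"twist": 0,"gripper": 0}
    - {"x": 0,"y": 0,"z": -0.02,"twist": 0,"gripper": 0}
    - {"x": 0,"y": 0,"z": 0,"twist": 0,"gripper": 0}

```text
time_s: 7.35
ee_pos: [0.4347, 0.0815, 0.1392]
tcp_rot: [[0.011, 1.0, 0.004], [1.0, -0.011, -0.0], [0.0, 0.004, -1.0]]
wrist_force: [0.1, 0.4, -0.4]
grip_width: 0.0853
grasp_force: 0.0
```

```bash
python3 -c "
from h import *
go(.654,-.062,.137,99.7)
im,W=cloud('top'); m=(W[...,2]>.04)&(W[...,2]<.08)&(W[...,0]>.4)&(W[...,0]<.47)&(W[...,1]>.04)&(W[...,1]<.12); print(m.sum(),W[m].mean(0),W[m][:,2].max())"
```

```text
t 7.35 at [0.4347 0.0815 0.1392] yaw 89.37 grip 0.08528127873928523 tilt [ 0.0041 -0.     -1.    ] j1,j7 21.557559855260305 -36.131311601932325
n 6 twist -0.0300
[-0.0235  0.0368  0.0005]
[-0.0246  0.0361  0.0005]
[-0.0257  0.0353  0.0005]
[-0.0267  0.0345  0.0005]
[-0.0278  0.0337  0.0005]
[-0.0288  0.0329  0.0005]<string>:4: RuntimeWarning: Mean of empty slice.
  ret = um.true_divide(
Traceback (most recent call last):
ValueError: zero-size array to reduction operation maximum which has no identity
```

>>> play_rows:
  deltas:
    - {"x": -0.0235,"y": 0.037,"z": 0,"twist": -0.03,"gripper": 0}
    - {"x": -0.0245,"y": 0.036,"z": 0,"twist": -0.03,"gripper": 0}
    - {"x": -0.0255,"y": 0.0355,"z": 0,"twist": -0.03,"gripper": 0}
    - {"x": -0.0265,"y": 0.0345,"z": 0,"twist": -0.03,"gripper": 0}
    - {"x": -0.028,"y": 0.0335,"z": 0,"twist": -0.03,"gripper": 0}

```text
time_s: 7.9
ee_pos: [0.6169, -0.0391, 0.135]
tcp_rot: [[-0.14, 0.99, -0.002], [0.99, 0.14, -0.0], [0.0, -0.002, -1.0]]
wrist_force: [-0.5, 1.4, 0.0]
grip_width: 0.0854
grasp_force: 0.0
```

>>> play_rows:
  deltas:
    - {"x": -0.029,"y": 0.033,"z": 0,"twist": -0.03,"gripper": 0}
    - {"x": 0,"y": 0,"z": 0,"twist": 0,"gripper": 0}
    - {"x": 0,"y": 0,"z": 0,"twist": 0,"gripper": 0}
    - {"x": 0,"y": 0,"z": 0,"twist": 0,"gripper": 0}

```text
time_s: 8.3
ee_pos: [0.6518, -0.061, 0.1357]
tcp_rot: [[-0.17, 0.985, -0.002], [0.985, 0.17, 0.0], [0.001, -0.002, -1.0]]
wrist_force: [-0.6, -0.4, 0.3]
grip_width: 0.0852
grasp_force: 0.0
```

```bash
python3 -c "
from h import *
go(.654,-.062,.036,99.7)"; python3 look.py w1
```

```text
t 8.3 at [ 0.6518 -0.061   0.1357] yaw 99.78 grip 0.08520875546595476 tilt [-0.0019  0.0004 -1.    ] j1,j7 28.188570924068184 -11.23777509635454
n 3 twist 0.0004
[-0.0005  0.0007  0.0332]
[-0.0005  0.0007  0.0332]
[-0.0005  0.0007  0.0332]
[ 0.6518 -0.061   0.1357] [ 28.1886  34.938  -39.467   98.4469  25.9386  56.1921 -11.2378]
post 719 c 652.89501953125 -61.56141662597656 r 11.872854232788086 z 0.04542464338055199 px [276.0058 227.776 ]
post 613 c 545.7897338867188 -96.97056579589844 r 10.34095573425293 z 0.067753885887344 px [115.7181 257.2185]
post 80 c 719.8570556640625 -74.09017944335938 r 8.280997276306152 z 0.04690692359267436 px [361.6138 258.4897]
post 539 c 657.78173828125 -97.52867889404297 r 10.00500774383545 z 0.06801742505382208 px [274.0186 282.2385]
post 471 c 717.868896484375 -148.57278442382812 r 16.954702377319336 z 0.04851291548425489 px [334.3318 340.5963]
```

View pics/w1.png

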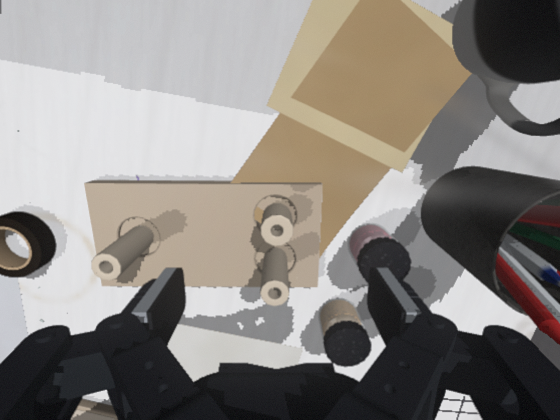

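Short post at px (276,228); a jar at px (383,258) sits close to the far finger, so I pre-close the gripper partly.

>>> play_rows:
  deltas:
    - {"x": -0.0005,"y": 0.001,"z": 0.02,"twist": 0,"gripper": 0.4}
    - {"x": 0,"y": 0,"z": 0.01,"twist": 0,"gripper": 0.4}
    - {"x": 0,"y": 0,"z": 0.025,"twist": 0,"gripper": 0.4}
    - {"x": 0,"y": 0,"z": 0.025,"twist": 0,"gripper": 0.4}
    - {"x": 0,"y": 0,"z": 0.013,"twist": 0,"gripper": 0.4}

```text
time_s: 8.85
ee_pos: [0.6524, -0.0621, 0.0413]
tcp_rot: [[-0.169, 0.986, -0.003], [0.986, 0.169, 0.0], [0.001, -0.003, -1.0]]
wrist_force: [-0.1, 0.5, 0.2]
grip_width: 0.0511
grasp_force: 0.0
```

>>> play_rows:
  deltas:
    - {"x": 0,"y": 0,"z": 0,"twist": 0,"gripper": 0.6}
    - {"x": 0,"y": 0,"z": 0,"twist": 0,"gripper": 1}
    - {"x": 0,"y": 0,"z": 0,"twist": 0,"gripper": 1}
    - {"x": 0,"y": 0,"z": 0,"twist": 0,"gripper": 1}
    - {"x": 0,"y": 0,"z": 0,"twist": 0,"gripper": 1}

```text
time_s: 9.35
ee_pos: [0.6543, -0.0624, 0.0446]
tcp_rot: [[-0.169, 0.986, 0.001], [0.986, 0.169, -0.0], [-0.0, 0.001, -1.0]]
wrist_force: [0.4, 0.9, -1.1]
grip_width: 0.0226
grasp_force: 29.5
```

>>> play_rows:
  deltas:
    - {"x": 0,"y": 0,"z": -0.03,"twist": 0,"gripper": 1}
    - {"x": 0,"y": 0,"z": -0.04,"twist": 0,"gripper": 1}
    - {"x": 0,"y": 0,"z": -0.02,"twist": 0,"gripper": 1}
    - {"x": 0,"y": 0,"z": 0,"twist": 0,"gripper": 1}

```text
time_s: 9.75
ee_pos: [0.6556, -0.0623, 0.1376]
tcp_rot: [[-0.168, 0.986, 0.005], [0.986, 0.168, -0.001], [-0.002, 0.005, -1.0]]
wrist_force: [0.3, 0.2, -0.4]
grip_width: 0.0229
grasp_force: 29.6
```

```bash
python3 -c "
from h import *
go(.5388,.2088,.135,90)"
```

```text
t 9.75 at [ 0.6556 -0.0623  0.1376] yaw 99.70 grip 0.022942405369919195 tilt [ 0.0052 -0.0007 -1.    ] j1,j7 28.22415671700813 -11.268646760967801
n 7 twist 0.0242
[ 0.041  -0.0099  0.0003]
[ 0.0407 -0.0109  0.0003]
[ 0.0405 -0.0119  0.0003]
[ 0.0402 -0.0129  0.0003]
[ 0.0398 -0.0138  0.0003]
[ 0.0395 -0.0148  0.0003]
[ 0.0391 -0.0157  0.0003]
```

>>> play_rows:
  deltas:
    - {"x": 0.041,"y": -0.01,"z": 0,"twist": 0.024,"gripper": 1}
    - {"x": 0.041,"y": -0.011,"z": 0,"twist": 0.024,"gripper": 1}
    - {"x": 0.0405,"y": -0.012,"z": 0,"twist": 0.024,"gripper": 1}
    - {"x": 0.04,"y": -0.013,"z": 0,"twist": 0.024,"gripper": 1}
    - {"x": 0.04,"y": -0.014,"z": 0,"twist": 0.024,"gripper": 1}

```text
time_s: 10.25
ee_pos: [0.5687, 0.1326, 0.1334]
tcp_rot: [[-0.048, 0.999, -0.0], [0.999, 0.048, -0.0], [-0.0, -0.0, -1.0]]
wrist_force: [0.1, 0.7, -0.2]
grip_width: 0.0229
grasp_force: 29.6
```

>>> play_rows:
  deltas:
    - {"x": 0.0395,"y": -0.015,"z": 0,"twist": 0.024,"gripper": 1}
    - {"x": 0.039,"y": -0.0155,"z": 0,"twist": 0.024,"gripper": 1}
    - {"x": 0,"y": 0,"z": 0,"twist": 0,"gripper": 1}
    - {"x": 0,"y": 0,"z": 0,"twist": 0,"gripper": 1}
    - {"x": 0,"y": 0,"z": 0,"twist": 0,"gripper": 1}

```text
time_s: 10.75
ee_pos: [0.5366, 0.2078, 0.1335]
tcp_rot: [[-0.001, 1.0, -0.0], [1.0, 0.001, -0.001], [-0.001, -0.0, -1.0]]
wrist_force: [0.0, -0.2, -0.5]
grip_width: 0.0231
grasp_force: 29.6
```

```bash
python3 -c "
from h import *
go(.5388,.2088,.055,90)"; python3 look.py w2
```

```text
t 10.75 at [0.5366 0.2078 0.1335] yaw 90.05 grip 0.02310130947859658 tilt [-0.0003 -0.0007 -1.    ] j1,j7 4.671317544194588 -48.3414615152185
n 2 twist 0.0004
[0.0005 0.0011 0.0392]
[0.0005 0.0011 0.0392]
[0.5366 0.2078 0.1335] [  4.6713  28.7412 -41.0727 109.1315  24.014   51.0024 -48.3415]
post 773 c 617.1054077148438 215.00897216796875 r 12.09970474243164 z 0.045464270462550145 px [388.0563 217.9652]
post 686 c 610.7476196289062 177.30255126953125 r 12.046271324157715 z 0.045410726007633004 px [374.5235 266.6667]
```

View pics/w2.png

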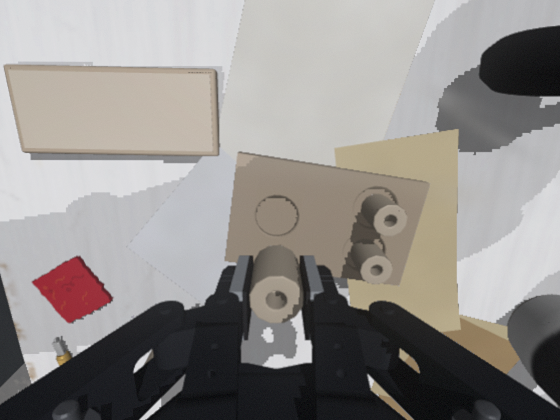

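Held post is at px (276,280), the empty recess at px (276,215), and the two short posts at (388,218) and (374,267).

Run:
```python
from h import *
from bases import fit
W=np.load('w2.npy'); im=np.load('w2_im.npy')
print(W[215,276],W[215,257],W[215,295],W[200,276],W[230,276])
p=fit(W,(.575,.2),(.15,.09),.008,.02); c,s=np.cos(p[2]),np.sin(p[2])
for u,v in [(38,19),(38,-19),(-38,0)]: print('  recess',p[0]*1000+c*u-s*v,p[1]*1000+s*u+c*v)
```

```text
[0.5377 0.2082 0.0105] [0.5223 0.2081 0.01  ] [0.553  0.2082 0.0106] [0.5377 0.2206 0.0099] [0.5377 0.1954 0.0107]
minrect ((575.491455078125, 202.60009765625), (90.36373138427734, 151.31869506835938), 81.22940063476562) fit x,y,yaw [0.5521 0.2063] -9.224763715166043 -0.7930446629676791 z 0.013930007347864676
  recess 592.639988661537 218.95058368580106
  recess 586.5482914522829 181.44203499205975
  recess 514.5770426694273 212.37970375743862
```

>>> play_rows:
  deltas:
    - {"x": 0.0008,"y": 0.0012,"z": 0.03,"twist": 0,"gripper": 1}
    - {"x": 0,"y": 0,"z": 0.035,"twist": 0,"gripper": 1}
    - {"x": 0,"y": 0,"z": 0.02,"twist": 0,"gripper": 1}
    - {"x": 0,"y": 0,"z": 0,"twist": 0,"gripper": 1}
    - {"x": 0,"y": 0,"z": 0,"twist": 0,"gripper": 1}

```text
time_s: 11.3
ee_pos: [0.5379, 0.2091, 0.0491]
tcp_rot: [[-0.001, 1.0, -0.0], [1.0, 0.001, -0.0], [-0.0, -0.0, -1.0]]
wrist_force: [0.1, -0.6, -0.0]
grip_width: 0.023
grasp_force: 30.3
```

>>> play_rows:
  deltas:
    - {"x": 0,"y": 0,"z": 0.002,"twist": 0,"gripper": 1}
    - {"x": 0,"y": 0,"z": 0,"twist": 0,"gripper": 1}

```text
time_s: 11.5
ee_pos: [0.5382, 0.2095, 0.0478]
tcp_rot: [[-0.001, 1.0, 0.001], [1.0, 0.001, 0.0], [0.0, 0.001, -1.0]]
wrist_force: [0.8, -0.4, -0.6]
grip_width: 0.0226
grasp_force: 30.3
```

>>> play_rows:
  deltas:
    - {"x": 0,"y": 0,"z": 0.002,"twist": 0,"gripper": 1}
    - {"x": 0,"y": 0,"z": 0,"twist": 0,"gripper": 1}
    - {"x": 0,"y": 0,"z": 0.001,"twist": 0,"gripper": 1}
    - {"x": 0,"y": 0,"z": 0,"twist": 0,"gripper": 1}

```text
time_s: 11.9
ee_pos: [0.5377, 0.2097, 0.044]
tcp_rot: [[-0.002, 1.0, 0.0], [1.0, 0.002, 0.0], [0.0, 0.0, -1.0]]
wrist_force: [0.4, -0.9, 1.2]
grip_width: 0.023
grasp_force: 30.6
```

>>> play_rows:
  deltas:
    - {"x": 0,"y": 0,"z": 0.001,"twist": 0,"gripper": 1}
    - {"x": 0,"y": 0,"z": 0,"twist": 0,"gripper": 1}
    - {"x": 0,"y": 0,"z": 0.001,"twist": 0,"gripper": 1}
    - {"x": 0,"y": 0,"z": 0,"twist": 0,"gripper": 1}

```text
time_s: 12.3
ee_pos: [0.538, 0.2099, 0.0435]
tcp_rot: [[-0.001, 1.0, 0.002], [1.0, 0.001, -0.0], [-0.0, 0.002, -1.0]]
wrist_force: [-7.9, -5.0, 32.0]
grip_width: 0.0229
grasp_force: 33.6
```

Seated (32 N). Release and rise, then head to the parked tall post.

>>> play_rows:
  deltas:
    - {"x": 0,"y": 0,"z": -0.0015,"twist": 0,"gripper": 0.6}
    - {"x": 0,"y": 0,"z": 0,"twist": 0,"gripper": 0.3}
    - {"x": 0,"y": 0,"z": 0,"twist": 0,"gripper": 0}
    - {"x": 0,"y": 0,"z": 0,"twist": 0,"gripper": 0}
    - {"x": 0,"y": 0,"z": 0,"twist": 0,"gripper": 0}

```text
time_s: 12.8
ee_pos: [0.5374, 0.2096, 0.0432]
tcp_rot: [[-0.002, 1.0, -0.0], [1.0, 0.002, 0.0], [0.0, -0.0, -1.0]]
wrist_force: [0.1, 0.3, -0.4]
grip_width: 0.0854
grasp_force: 0.0
```

>>> play_rows:
  deltas:
    - {"x": 0,"y": 0,"z": -0.03,"twist": 0,"gripper": 0}
    - {"x": 0,"y": 0,"z": -0.04,"twist": 0,"gripper": 0}
    - {"x": 0,"y": 0,"z": -0.02,"twist": 0,"gripper": 0}
    - {"x": 0,"y": 0,"z": 0,"twist": 0,"gripper": 0}
    - {"x": 0,"y": 0,"z": 0,"twist": 0,"gripper": 0}

```text
time_s: 13.3
ee_pos: [0.5376, 0.2094, 0.1333]
tcp_rot: [[-0.001, 1.0, 0.001], [1.0, 0.001, -0.0], [-0.0, 0.001, -1.0]]
wrist_force: [0.1, -0.9, 0.3]
grip_width: 0.0854
grasp_force: 0.0
```

```bash
python3 -c "
from h import *
go(.434,.0815,.135,90)"; python3 look.py w3
```

```text
t 13.3 at [0.5376 0.2094 0.1333] yaw 90.07 grip 0.08537696403508081 tilt [ 0.0006 -0.0001 -1.    ] j1,j7 4.623689995738167 -48.52153500485756
n 4 twist 0.0003
[-0.0319 -0.0259 -0.0004]
[-0.0319 -0.0259 -0.0004]
[-0.032  -0.0259 -0.0004]
[-0.032  -0.0259 -0.0004]
[0.5376 0.2094 0.1333] [  4.6237  28.8913 -41.1891 108.9753  24.1848  51.0421 -48.5215]
post 776 c 617.0194702148438 215.09686279296875 r 12.091619491577148 z 0.04544338039234218 px [386.3167 220.2515]
post 739 c 538.6559448242188 210.5336151123047 r 11.8209810256958 z 0.04543907569559131 px [275.8948 226.5667]
post 417 c 610.6928100585938 177.52516174316406 r 12.031025886535645 z 0.04531664093158319 px [369.5958 264.6538]
```

All three short posts are in the short base, tops at 45 mm.

>>> play_rows:
  deltas:
    - {"x": -0.032,"y": -0.026,"z": 0,"twist": 0,"gripper": 0}
    - {"x": -0.032,"y": -0.026,"z": 0,"twist": 0,"gripper": 0}
    - {"x": -0.032,"y": -0.026,"z": 0,"twist": 0,"gripper": 0}
    - {"x": -0.032,"y": -0.026,"z": 0,"twist": 0,"gripper": 0}
    - {"x": 0,"y": 0,"z": 0,"twist": 0,"gripper": 0}

```text
time_s: 13.85
ee_pos: [0.4299, 0.077, 0.1318]
tcp_rot: [[0.002, 1.0, -0.004], [1.0, -0.002, -0.003], [-0.003, -0.004, -1.0]]
wrist_force: [-0.4, 0.3, -0.1]
grip_width: 0.0852
grasp_force: 0.0
```

```bash
sed -i 's/>.45)&(W\[...,0\]<.72/>.38)\&(W[...,0]<.70/' look.py; python3 -c "
from h import *
go(.434,.0815,.05,90)"; python3 look.py w4
```

```text
t 13.85 at [0.4299 0.077  0.1318] yaw 89.89 grip 0.0852062807764188 tilt [-0.0043 -0.0033 -1.    ] j1,j7 21.006721474557143 -35.546158005264836
n 2 twist -0.0010
[0.0024 0.0022 0.0409]
[0.0024 0.0022 0.0409]
[0.4299 0.077  0.1318] [ 21.0067  17.1598 -44.6633 125.8334  17.6658  43.4647 -35.5462]
post 1130 c 538.8333129882812 209.28598022460938 r 12.450433731079102 z 0.045499346360969264 px [460.4165  16.8035]
post 222 c 603.7429809570312 174.72573852539062 r 9.657530784606934 z 0.04348792272348622 px [552.5506  78.1579]
post 572 c 434.6417236328125 80.54187774658203 r 10.175741195678711 z 0.058218880001918716 px [281.63   227.1861]
```

>>> play_rows:
  deltas:
    - {"x": -0.0005,"y": 0.0005,"z": 0.03,"twist": 0,"gripper": 0}
    - {"x": 0,"y": 0,"z": 0.03,"twist": 0,"gripper": 0}
    - {"x": 0,"y": 0,"z": 0.023,"twist": 0,"gripper": 0}
    - {"x": 0,"y": 0,"z": 0,"twist": 0,"gripper": 0}
    - {"x": 0,"y": 0,"z": 0,"twist": 0,"gripper": 0.5}

```text
time_s: 14.4
ee_pos: [0.4341, 0.0819, 0.0502]
tcp_rot: [[-0.003, 1.0, -0.002], [1.0, 0.003, 0.001], [0.001, -0.002, -1.0]]
wrist_force: [-0.0, 0.2, 0.2]
grip_width: 0.0734
grasp_force: 0.0
```

>>> play_rows:
  deltas:
    - {"x": 0,"y": 0,"z": 0,"twist": 0,"gripper": 1}
    - {"x": 0,"y": 0,"z": 0,"twist": 0,"gripper": 1}
    - {"x": 0,"y": 0,"z": 0,"twist": 0,"gripper": 1}
    - {"x": 0,"y": 0,"z": 0,"twist": 0,"gripper": 1}
    - {"x": 0,"y": 0,"z": 0,"twist": 0,"gripper": 1}

```text
time_s: 14.9
ee_pos: [0.4347, 0.0809, 0.0509]
tcp_rot: [[-0.001, 1.0, 0.001], [1.0, 0.001, -0.0], [-0.0, 0.001, -1.0]]
wrist_force: [-2.4, -0.1, 10.2]
grip_width: 0.0192
grasp_force: 31.2
```

>>> play_rows:
  deltas:
    - {"x": 0,"y": 0,"z": -0.03,"twist": 0,"gripper": 1}
    - {"x": 0,"y": 0,"z": -0.04,"twist": 0,"gripper": 1}
    - {"x": 0,"y": 0,"z": -0.03,"twist": 0,"gripper": 1}
    - {"x": 0,"y": 0,"z": 0,"twist": 0,"gripper": 1}
    - {"x": 0,"y": 0,"z": 0,"twist": 0,"gripper": 1}

```text
time_s: 15.4
ee_pos: [0.4346, 0.0805, 0.1509]
tcp_rot: [[-0.001, 1.0, 0.002], [1.0, 0.001, -0.001], [-0.001, 0.002, -1.0]]
wrist_force: [-1.4, -0.2, -0.7]
grip_width: 0.019
grasp_force: 30.2
```

```bash
python3 -c "
from h import *
go(.6525,-.0615,.15,99.7)"
```

```text
t 15.4 at [0.4346 0.0805 0.1509] yaw 90.04 grip 0.019047358494458023 tilt [ 0.0017 -0.0005 -1.    ] j1,j7 22.576709234987117 -34.010995428515045
n 6 twist -0.0281
[-0.0237  0.0363  0.0002]
[-0.0247  0.0356  0.0002]
[-0.0257  0.0349  0.0002]
[-0.0267  0.0342  0.0002]
[-0.0276  0.0334  0.0002]
[-0.0285  0.0326  0.0002]
```

>>> play_rows:
  deltas:
    - {"x": -0.0235,"y": 0.0365,"z": 0,"twist": -0.028,"gripper": 1}
    - {"x": -0.0245,"y": 0.0355,"z": 0,"twist": -0.028,"gripper": 1}
    - {"x": -0.0255,"y": 0.035,"z": 0,"twist": -0.028,"gripper": 1}
    - {"x": -0.0265,"y": 0.034,"z": 0,"twist": -0.028,"gripper": 1}
    - {"x": -0.0275,"y": 0.0335,"z": 0,"twist": -0.028,"gripper": 1}

```text
time_s: 15.9
ee_pos: [0.6166, -0.0376, 0.1486]
tcp_rot: [[-0.142, 0.99, -0.002], [0.99, 0.142, -0.0], [0.0, -0.002, -1.0]]
wrist_force: [-0.3, 0.2, -0.3]
grip_width: 0.0192
grasp_force: 30.2
```

>>> play_rows:
  deltas:
    - {"x": -0.0285,"y": 0.0325,"z": 0,"twist": -0.028,"gripper": 1}
    - {"x": 0,"y": 0,"z": 0,"twist": 0,"gripper": 1}
    - {"x": 0,"y": 0,"z": 0,"twist": 0,"gripper": 1}
    - {"x": 0,"y": 0,"z": 0,"twist": 0,"gripper": 1}
    - {"x": 0,"y": 0,"z": 0,"twist": 0,"gripper": 1}

```text
time_s: 16.4
ee_pos: [0.6514, -0.0591, 0.1501]
tcp_rot: [[-0.17, 0.985, -0.001], [0.985, 0.17, -0.0], [0.0, -0.001, -1.0]]
wrist_force: [-0.3, 0.0, -1.1]
grip_width: 0.0191
grasp_force: 30.2
```

```bash
python3 -c "
from h import *
go(.6525,-.0615,.062,99.7)"; python3 look.py w5
```

```text
t 16.4 at [ 0.6514 -0.0591  0.1501] yaw 99.79 grip 0.01913861185521701 tilt [-0.0007 -0.0001 -1.    ] j1,j7 28.301810248032123 -10.774568512864276
n 2 twist 0.0007
[-0.0013  0.0004  0.044 ]
[-0.0013  0.0004  0.044 ]
[ 0.6514 -0.0591  0.1501] [ 28.3018  33.9048 -39.7906  98.0447  25.0949  57.3174 -10.7746]
post 528 c 545.7697143554688 -97.1122055053711 r 10.13415241241455 z 0.06778767482497793 px [125.8339 251.3599]
```

View pics/w5.png

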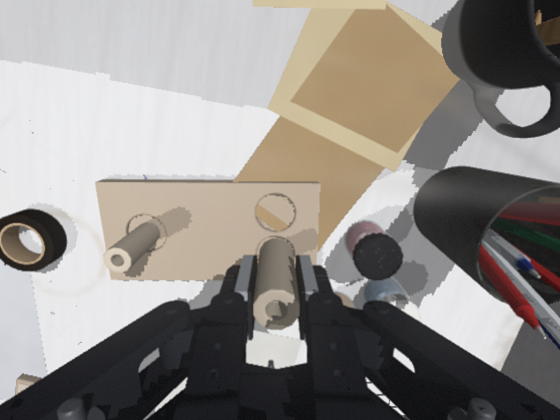

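Empty recess at px (276,211); the neighbouring tall post is hidden behind the held one.

Run:
```python
from h import *
from bases import fit
W=np.load('w5.npy')
print(W[211,276],W[211,258],W[211,294],W[196,276],W[225,276])
W[W[...,2]>.02]=np.nan
p=fit(W,(.6,-.09),(.186,.09),.008,.02); c,s=np.cos(p[2]),np.sin(p[2])
for u,v in [(56,19),(56,-19),(-56,0)]: print('  recess',p[0]*1000+c*u-s*v,p[1]*1000+s*u+c*v)
```

```text
[ 0.6527 -0.0603  0.0099] [ 0.6374 -0.0626  0.0109] [ 0.668  -0.0578  0.0095] [ 0.6504 -0.047   0.0106] [ 0.6548 -0.0725  0.0109]
minrect ((600.9478759765625, -88.03923797607422), (190.1514129638672, 90.46588897705078), 9.567612648010254) fit x,y,yaw [ 0.5994 -0.0887] 9.846048983747904 -0.9193502580697605 z 0.013872138103941611
  recess 651.3103144373325 -60.3645967771593
  recess 657.8083685009332 -97.80488648472596
  recess 544.209013909989 -98.23690097629208
```

>>> play_rows:
  deltas:
    - {"x": -0.0014,"y": 0.0007,"z": 0.03,"twist": 0,"gripper": 1}
    - {"x": 0,"y": 0,"z": 0.03,"twist": 0,"gripper": 1}
    - {"x": 0,"y": 0,"z": 0.025,"twist": 0,"gripper": 1}
    - {"x": 0,"y": 0,"z": 0,"twist": 0,"gripper": 1}
    - {"x": 0,"y": 0,"z": 0,"twist": 0,"gripper": 1}

```text
time_s: 16.95
ee_pos: [0.653, -0.0608, 0.066]
tcp_rot: [[-0.169, 0.986, -0.0], [0.986, 0.169, 0.0], [0.0, -0.0, -1.0]]
wrist_force: [-0.0, 0.7, 0.7]
grip_width: 0.0193
grasp_force: 30.6
```

>>> play_rows:
  deltas:
    - {"x": 0,"y": 0,"z": 0.003,"twist": 0,"gripper": 1}
    - {"x": 0,"y": 0,"z": 0,"twist": 0,"gripper": 1}
    - {"x": 0,"y": 0,"z": 0.001,"twist": 0,"gripper": 1}
    - {"x": 0,"y": 0,"z": 0,"twist": 0,"gripper": 1}

```text
time_s: 17.35
ee_pos: [0.6532, -0.0614, 0.0618]
tcp_rot: [[-0.169, 0.986, 0.001], [0.986, 0.169, -0.0], [-0.0, 0.001, -1.0]]
wrist_force: [-0.3, 0.2, 0.3]
grip_width: 0.0191
grasp_force: 30.6
```

>>> play_rows:
  deltas:
    - {"x": 0,"y": 0,"z": 0.001,"twist": 0,"gripper": 1}
    - {"x": 0,"y": 0,"z": 0,"twist": 0,"gripper": 1}
    - {"x": 0,"y": 0,"z": 0.001,"twist": 0,"gripper": 1}
    - {"x": 0,"y": 0,"z": 0,"twist": 0,"gripper": 1}

```text
time_s: 17.75
ee_pos: [0.6534, -0.0614, 0.0604]
tcp_rot: [[-0.169, 0.986, 0.001], [0.986, 0.169, -0.001], [-0.001, 0.001, -1.0]]
wrist_force: [-4.4, -1.2, 15.2]
grip_width: 0.0192
grasp_force: 32.3
```

Seated. Release and rise.

>>> play_rows:
  deltas:
    - {"x": 0,"y": 0,"z": -0.0005,"twist": 0,"gripper": 0.7}
    - {"x": 0,"y": 0,"z": 0,"twist": 0,"gripper": 0.5}
    - {"x": 0,"y": 0,"z": 0,"twist": 0,"gripper": 0.4}
    - {"x": 0,"y": 0,"z": 0,"twist": 0,"gripper": 0.4}
    - {"x": 0,"y": 0,"z": 0,"twist": 0,"gripper": 0.4}

```text
time_s: 18.25
ee_pos: [0.653, -0.0613, 0.0597]
tcp_rot: [[-0.169, 0.986, -0.0], [0.986, 0.169, 0.0], [0.0, -0.0, -1.0]]
wrist_force: [0.2, 0.3, -0.6]
grip_width: 0.0514
grasp_force: 0.0
```

>>> play_rows:
  deltas:
    - {"x": 0,"y": 0,"z": -0.03,"twist": 0,"gripper": 0.4}
    - {"x": 0,"y": 0,"z": -0.045,"twist": 0,"gripper": 0.4}
    - {"x": 0,"y": 0,"z": -0.045,"twist": 0,"gripper": 0.4}
    - {"x": 0,"y": 0,"z": -0.02,"twist": 0,"gripper": 0}
    - {"x": 0,"y": 0,"z": 0,"twist": 0,"gripper": 0}

```text
time_s: 18.75
ee_pos: [0.6545, -0.0611, 0.2034]
tcp_rot: [[-0.169, 0.986, 0.005], [0.986, 0.169, -0.001], [-0.001, 0.005, -1.0]]
wrist_force: [0.3, 0.3, -0.4]
grip_width: 0.0783
grasp_force: 0.0
```

```bash
python3 look.py w6; python3 -c "
from h import *
go(.43,.25,.25,0)"
```

```text
[ 0.6545 -0.0611  0.2034] [ 29.5772  30.915  -41.3397  95.4272  22.6819  62.0183  -8.7591]
post 341 c 653.9804077148438 -61.58429718017578 r 9.950140953063965 z 0.06817541896995855 px [273.2242 206.8984]
post 354 c 545.6849975585938 -97.38247680664062 r 10.231382369995117 z 0.06772351979777837 px [148.4987 225.004 ]
post 312 c 657.5114135742188 -97.87847137451172 r 9.920038223266602 z 0.06801235812439566 px [270.599  244.5724]
t 18.8 at [ 0.6536 -0.0614  0.2013] yaw 99.70 grip 0.0841711755835593 tilt [ 0.0025 -0.0005 -1.    ] j1,j7 29.557383739571883 -8.78693522406886
n 13 twist 0.1339
[ 0.0265 -0.0129 -0.0038]
[ 0.0245 -0.0163 -0.0038]
[ 0.0221 -0.0195 -0.0038]
[ 0.0193 -0.0222 -0.0038]
[ 0.0162 -0.0246 -0.0038]
[ 0.0128 -0.0266 -0.0038]
[ 0.0091 -0.028  -0.0038]
[ 0.0053 -0.029  -0.0038]
[ 0.0014 -0.0294 -0.0038]
[-0.0026 -0.0294 -0.0038]
[-0.0065 -0.0288 -0.0038]
[-0.0102 -0.0276 -0.0038]
[-0.0138 -0.026  -0.0038]
```

All three tall posts are seated (tops at 68 mm). Now the long shelf pose from the earlier close view.

```bash
python3 - <<'E'
from h import *
from bases import fit
for n in('w2','w3'):
    W=np.load(n+'.npy'); print(n,fit(W,(.42,.29),(.15,.062),.005,.015))
E
python3 -c "
from h import *
go(.422,.289,.18,0)"
```

```text
minrect ((418.2762451171875, 287.4432373046875), (61.89786148071289, 151.1643524169922), 88.98326873779297) fit x,y,yaw [0.4184 0.2875] -0.9562695740061785 -0.18099087872058467 z 0.010254168405958164
w2 [ 0.4184  0.2875 -0.0167]
minrect ((418.55340576171875, 287.48199462890625), (61.84634780883789, 150.84153747558594), 89.10757446289062) fit x,y,yaw [0.4184 0.2875] -0.9611676414264111 -0.26702969868837906 z 0.0102608271038412
w3 [ 0.4184  0.2875 -0.0168]
t 18.8 at [ 0.6536 -0.0614  0.2013] yaw 99.70 grip 0.0841711755835593 tilt [ 0.0025 -0.0005 -1.    ] j1,j7 29.557383739571883 -8.78693522406886
n 13 twist 0.1339
[ 0.0296 -0.013   0.0016]
[ 0.0276 -0.0169  0.0016]
[ 0.0251 -0.0204  0.0016]
[ 0.0221 -0.0235  0.0016]
[ 0.0188 -0.0263  0.0016]
[ 0.0151 -0.0286  0.0016]
[ 0.0112 -0.0303  0.0016]
[ 0.007  -0.0315  0.0016]
[ 0.0027 -0.0322  0.0016]
[-0.0016 -0.0323  0.0016]
[-0.0059 -0.0318  0.0016]
[-0.0101 -0.0307  0.0016]
[-0.0141 -0.0291  0.0016]
```

>>> play_rows:
  deltas:
    - {"x": 0.0295,"y": -0.013,"z": 0.0015,"twist": 0.134,"gripper": 0}
    - {"x": 0.0275,"y": -0.017,"z": 0.0015,"twist": 0.134,"gripper": 0}
    - {"x": 0.025,"y": -0.0205,"z": 0.0015,"twist": 0.134,"gripper": 0}
    - {"x": 0.022,"y": -0.0235,"z": 0.0015,"twist": 0.134,"gripper": 0}
    - {"x": 0.019,"y": -0.0265,"z": 0.0015,"twist": 0.134,"gripper": 0}

```text
time_s: 19.3
ee_pos: [0.5622, 0.0741, 0.1911]
tcp_rot: [[0.485, 0.875, -0.002], [0.875, -0.485, -0.0], [-0.001, -0.001, -1.0]]
wrist_force: [-0.3, 1.1, 0.7]
grip_width: 0.0853
grasp_force: 0.0
```

>>> play_rows:
  deltas:
    - {"x": 0.015,"y": -0.0285,"z": 0.0015,"twist": 0.134,"gripper": 0}
    - {"x": 0.011,"y": -0.0305,"z": 0.0015,"twist": 0.134,"gripper": 0}
    - {"x": 0.007,"y": -0.0315,"z": 0.0015,"twist": 0.134,"gripper": 0}
    - {"x": 0.0025,"y": -0.032,"z": 0.0015,"twist": 0.134,"gripper": 0}
    - {"x": -0.0015,"y": -0.0325,"z": 0.0015,"twist": 0.134,"gripper": 0}

```text
time_s: 19.8
ee_pos: [0.4729, 0.2085, 0.1837]
tcp_rot: [[0.923, 0.385, -0.001], [0.385, -0.923, -0.001], [-0.002, -0.0, -1.0]]
wrist_force: [0.6, 0.4, 0.1]
grip_width: 0.0852
grasp_force: 0.0
```

>>> play_rows:
  deltas:
    - {"x": -0.006,"y": -0.032,"z": 0.0015,"twist": 0.134,"gripper": 0}
    - {"x": -0.01,"y": -0.0305,"z": 0.0015,"twist": 0.134,"gripper": 0}
    - {"x": -0.014,"y": -0.029,"z": 0.0015,"twist": 0.134,"gripper": 0}
    - {"x": 0,"y": 0,"z": 0,"twist": 0,"gripper": 0}
    - {"x": 0,"y": 0,"z": 0,"twist": 0,"gripper": 0}

```text
time_s: 20.3
ee_pos: [0.4201, 0.2889, 0.1795]
tcp_rot: [[1.0, 0.002, -0.001], [0.002, -1.0, -0.001], [-0.001, 0.001, -1.0]]
wrist_force: [0.6, -0.8, -0.4]
grip_width: 0.0856
grasp_force: 0.0
```

```bash
python3 -c "
from h import *
go(.4184,.2875,.06,-0.96)"
```

```text
t 20.3 at [0.4201 0.2889 0.1795] yaw 0.09 grip 0.08559655399632157 tilt [-0.0012 -0.0009 -1.    ] j1,j7 -14.592168968734352 -142.27772961012224
n 3 twist 0.0061
[-0.0005  0.0004  0.0398]
[-0.0005  0.0004  0.0398]
[-0.0005  0.0004  0.0398]
```

>>> play_rows:
  deltas:
    - {"x": -0.0015,"y": 0.0013,"z": 0.04,"twist": 0.018,"gripper": 0}
    - {"x": 0,"y": 0,"z": 0.04,"twist": 0,"gripper": 0}
    - {"x": 0,"y": 0,"z": 0.04,"twist": 0,"gripper": 0}
    - {"x": 0,"y": 0,"z": 0.015,"twist": 0,"gripper": 0}
    - {"x": 0,"y": 0,"z": 0,"twist": 0,"gripper": 0}

```text
time_s: 20.8
ee_pos: [0.4186, 0.2855, 0.0428]
tcp_rot: [[1.0, -0.019, -0.004], [-0.019, -1.0, -0.003], [-0.004, 0.003, -1.0]]
wrist_force: [0.5, 0.6, -0.0]
grip_width: 0.0853
grasp_force: 0.0
```

```bash
python3 -c "
from h import *
go(.4184,.2875,.021,-0.96)"; python3 look.py w7 | head -1
```

```text
t 20.8 at [0.4186 0.2855 0.0428] yaw -1.11 grip 0.08526493281210135 tilt [-0.004  -0.0029 -1.    ] j1,j7 -20.362045196473467 -151.94067191589943
n 1 twist -0.0026
[-0.0001 -0.0021  0.0217]
[0.4186 0.2855 0.0428] [ -20.362    28.6864  -25.6169  120.9121   21.1602   34.9695 -151.9407]
```

View pics/w7.png

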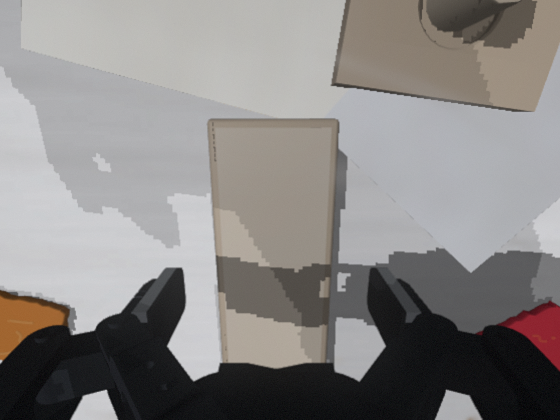

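>>> play_rows:
  deltas:
    - {"x": 0,"y": -0.0005,"z": 0.012,"twist": 0,"gripper": 0}
    - {"x": 0,"y": 0,"z": 0,"twist": 0,"gripper": 0}
    - {"x": 0,"y": 0,"z": 0,"twist": 0,"gripper": 0}

```text
time_s: 21.15
ee_pos: [0.4197, 0.288, 0.0338]
tcp_rot: [[1.0, -0.02, 0.001], [-0.02, -1.0, 0.0], [0.001, -0.0, -1.0]]
wrist_force: [-0.2, -0.1, -0.1]
grip_width: 0.0854
grasp_force: 0.0
```

```bash
python3 -c "
from h import *
go(.4184,.2875,.021,-0.96)"
```

```text
t 21.15 at [0.4197 0.288  0.0338] yaw -1.12 grip 0.08540806229662197 tilt [ 0.0006  0.0002 -1.    ] j1,j7 -21.394768373203725 -152.6161012407572
n 1 twist -0.0028
[-0.0013  0.0006  0.0128]
```

j7 moves slowly (−152.6), so there is enough margin.

>>> play_rows:
  deltas:
    - {"x": -0.001,"y": 0.0005,"z": 0.0125,"twist": -0.003,"gripper": 0}
    - {"x": 0,"y": 0,"z": 0,"twist": 0,"gripper": 0}
    - {"x": 0,"y": 0,"z": 0,"twist": 0,"gripper": 0}
    - {"x": 0,"y": 0,"z": 0,"twist": 0,"gripper": 0.2}
    - {"x": 0,"y": 0,"z": 0,"twist": 0,"gripper": 0.3}
  newtons: 60

```text
time_s: 21.65
ee_pos: [0.4185, 0.2877, 0.0212]
tcp_rot: [[1.0, -0.017, 0.0], [-0.017, -1.0, 0.0], [0.0, -0.0, -1.0]]
wrist_force: [-9.7, -5.3, 35.7]
grip_width: 0.061
grasp_force: 41.1
```

>>> play_rows:
  deltas:
    - {"x": 0,"y": 0,"z": 0,"twist": 0,"gripper": 1}
    - {"x": 0,"y": 0,"z": 0,"twist": 0,"gripper": 1}
    - {"x": 0,"y": 0,"z": 0,"twist": 0,"gripper": 1}
    - {"x": 0,"y": 0,"z": 0,"twist": 0,"gripper": 1}

```text
time_s: 22.05
ee_pos: [0.4185, 0.2876, 0.0216]
tcp_rot: [[1.0, -0.017, 0.001], [-0.017, -1.0, 0.0], [0.001, -0.0, -1.0]]
wrist_force: [-4.1, -2.2, 14.1]
grip_width: 0.0602
grasp_force: 61.9
```

>>> play_rows:
  deltas:
    - {"x": 0,"y": 0,"z": -0.015,"twist": 0,"gripper": 1}
    - {"x": 0,"y": 0,"z": -0.03,"twist": 0,"gripper": 1}
    - {"x": 0,"y": 0,"z": -0.04,"twist": 0,"gripper": 1}
    - {"x": 0,"y": 0,"z": -0.045,"twist": 0,"gripper": 1}
    - {"x": 0,"y": 0,"z": 0,"twist": 0,"gripper": 1}

```text
time_s: 22.55
ee_pos: [0.4203, 0.2893, 0.1569]
tcp_rot: [[1.0, -0.017, 0.007], [-0.017, -1.0, 0.004], [0.007, -0.005, -1.0]]
wrist_force: [0.2, -0.1, -1.9]
grip_width: 0.06
grasp_force: 67.1
```

```bash
python3 -c "
from h import *
go(.600,-.089,.15,9.75)"
```

```text
t 22.55 at [0.4203 0.2893 0.1569] yaw -0.96 grip 0.06000709011239922 tilt [ 0.0068  0.0044 -1.    ] j1,j7 -16.087045201642617 -144.40919816486857
n 10 twist -0.0187
[0.0186 0.0375 0.0006]
[0.0179 0.0379 0.0006]
[0.0172 0.0382 0.0006]
[0.0165 0.0385 0.0006]
[0.0157 0.0388 0.0006]
[0.015  0.0391 0.0006]
[0.0143 0.0394 0.0006]
[0.0135 0.0396 0.0006]
[0.0128 0.0399 0.0006]
[0.0121 0.0401 0.0006]
```

>>> play_rows:
  deltas:
    - {"x": 0.0185,"y": 0.0375,"z": 0,"twist": -0.0187,"gripper": 1}
    - {"x": 0.018,"y": 0.038,"z": 0,"twist": -0.0187,"gripper": 1}
    - {"x": 0.017,"y": 0.038,"z": 0,"twist": -0.0187,"gripper": 1}
    - {"x": 0.0165,"y": 0.0385,"z": 0,"twist": -0.0187,"gripper": 1}
    - {"x": 0.0155,"y": 0.039,"z": 0,"twist": -0.0187,"gripper": 1}

```text
time_s: 23.05
ee_pos: [0.5081, 0.0966, 0.1514]
tcp_rot: [[0.997, 0.078, 0.0], [0.078, -0.997, 0.0], [0.0, -0.0, -1.0]]
wrist_force: [0.3, 1.0, -1.0]
grip_width: 0.0597
grasp_force: 67.0
```

>>> play_rows:
  deltas:
    - {"x": 0.015,"y": 0.039,"z": 0,"twist": -0.0187,"gripper": 1}
    - {"x": 0.0145,"y": 0.0395,"z": 0,"twist": -0.0187,"gripper": 1}
    - {"x": 0.0135,"y": 0.0395,"z": 0,"twist": -0.0187,"gripper": 1}
    - {"x": 0.0125,"y": 0.04,"z": 0,"twist": -0.0187,"gripper": 1}
    - {"x": 0.012,"y": 0.04,"z": 0,"twist": -0.0187,"gripper": 1}

```text
time_s: 23.55
ee_pos: [0.5978, -0.0925, 0.1514]
tcp_rot: [[0.985, 0.17, -0.0], [0.17, -0.985, 0.0], [0.0, -0.0, -1.0]]
wrist_force: [1.5, 1.1, -1.7]
grip_width: 0.0602
grasp_force: 67.0
```

>>> play_rows:
  deltas:
    - {"x": 0,"y": 0,"z": 0,"twist": 0,"gripper": 1}
    - {"x": 0,"y": 0,"z": 0,"twist": 0,"gripper": 1}
    - {"x": 0,"y": 0,"z": 0,"twist": 0,"gripper": 1}

```text
time_s: 23.85
ee_pos: [0.5972, -0.0899, 0.151]
tcp_rot: [[0.985, 0.17, -0.0], [0.17, -0.985, 0.001], [-0.0, -0.001, -1.0]]
wrist_force: [0.0, 1.8, -0.8]
grip_width: 0.0602
grasp_force: 67.0
```

```bash
python3 -c "
from h import *
go(.600,-.089,.1,9.75)"; python3 look.py w8 |head -1
python3 - <<'E'
from h import *
W=np.load('w8.npy'); s=read_state(); p=s['ee_pos']
m=(W[...,2]>p[2]-.04)&(W[...,2]<p[2]+.01)&(abs(W[...,0]-p[0])<.1)&(abs(W[...,1]-p[1])<.05)
m=cv2.erode(m.astype(np.uint8),np.ones((3,3)))>0
v,u=np.where(m); P=W[m]; print(len(P),u.min(),u.max(),v.min(),v.max())
A=np.c_[P[:,:2]-P[:,:2].mean(0),np.ones(len(P))]; c=np.linalg.lstsq(A,P[:,2],rcond=None)[0]; r=P[:,2]-A@c
k=abs(r)<.004; c=np.linalg.lstsq(A[k],P[k,2],rcond=None)[0]; print('slope deg',np.degrees(c[:2]),'z',c[2],k.sum())
print(cv2.minAreaRect((P[k][:,:2]*1000).astype(np.float32)), P[k][:,0].max())
E
```

```text
t 23.85 at [ 0.5972 -0.0899  0.151 ] yaw 9.81 grip 0.06019073283158449 tilt [-0.0003  0.0006 -1.    ] j1,j7 19.955162541492314 -88.36001021716056
n 2 twist 0.0005
[ 0.0015 -0.0002  0.0255]
[ 0.0015 -0.0002  0.0255]
[ 0.5972 -0.0899  0.151 ] [ 19.9552  25.8881 -22.3399 105.595   12.3009  50.8999 -88.36  ]
34092 168 384 119 367
slope deg [-0.0602  0.0199] z 0.13958551651862755 32434
((611.3703002929688, -86.55204772949219), (120.91040802001953, 85.3719711303711), 9.752511978149414) 0.6758193715778595
```

View pics/w8.png

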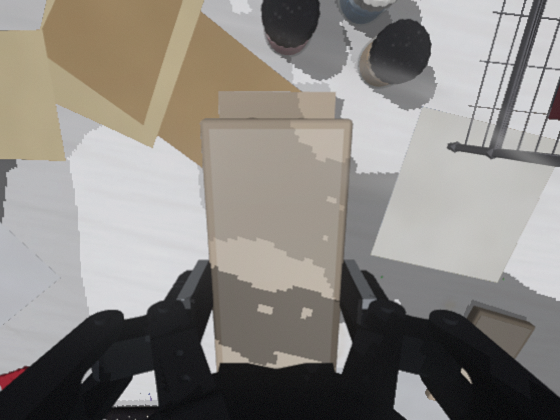

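The shelf is held level, far edge at row ~119 and the base's far end just visible above it at row 92. I check its offset in the grip.

Run:
```python
from h import *
W=np.load('w8.npy'); s=read_state(); p=np.array(s['ee_pos']);R=np.array(s['tcp_rot'])
L=(W-p)@R
m=(abs(L[...,2]-.0115)<.004)&(L[...,0]>.02)&(L[...,0]<.09)&(abs(L[...,1])<.04)
m=cv2.morphologyEx(m.astype(np.uint8),cv2.MORPH_OPEN,np.ones((5,5)))>0
for lo,hi in((-.025,-.01),(-.01,.01),(.01,.025)):
  q=m&(L[...,1]>lo)&(L[...,1]<hi); print('far edge',np.percentile(L[q][:,0],99.7))
for lo,hi in((.035,.05),(.05,.065)):
  q=m&(L[...,0]>lo)&(L[...,0]<hi); print('sides',np.percentile(L[q][:,1],[.3,99.7]))
# base top far edge
b=(abs(W[...,2]-.0139)<.003)&(L[...,0]>.07)&(L[...,0]<.12)&(abs(L[...,1])<.06)
b=cv2.morphologyEx(b.astype(np.uint8),cv2.MORPH_OPEN,np.ones((5,5)))>0
print('base far',np.percentile(L[b][:,0],99.5),'sides',np.percentile(L[b][:,1],[.5,99.5]))
```

```text
far edge 0.07540475539363709
far edge 0.07537903726654084
far edge 0.07534795870091493
sides [-0.0309  0.0303]
sides [-0.031   0.0306]
base far 0.0958936350300103 sides [-0.0445  0.0451]
```

>>> play_rows:
  deltas:
    - {"x": 0.0025,"y": 0.0005,"z": 0.02,"twist": 0,"gripper": 1}
    - {"x": 0,"y": 0,"z": 0.02,"twist": 0,"gripper": 1}
    - {"x": 0,"y": 0,"z": 0.015,"twist": 0,"gripper": 1}
    - {"x": 0,"y": 0,"z": 0,"twist": 0,"gripper": 1}
    - {"x": 0,"y": 0,"z": 0,"twist": 0,"gripper": 1}

```text
time_s: 24.4
ee_pos: [0.6001, -0.0903, 0.0961]
tcp_rot: [[0.985, 0.17, -0.0], [0.17, -0.985, 0.0], [-0.0, -0.0, -1.0]]
wrist_force: [-0.5, -0.2, -1.7]
grip_width: 0.0597
grasp_force: 67.0
```

>>> play_rows:
  deltas:
    - {"x": 0,"y": 0,"z": 0.003,"twist": 0,"gripper": 1}
    - {"x": 0,"y": 0,"z": 0,"twist": 0,"gripper": 1}
    - {"x": 0,"y": 0,"z": 0.001,"twist": 0,"gripper": 1}
    - {"x": 0,"y": 0,"z": 0,"twist": 0,"gripper": 1}
    - {"x": 0,"y": 0,"z": 0,"twist": 0,"gripper": 1}

```text
time_s: 24.9
ee_pos: [0.6001, -0.0909, 0.092]
tcp_rot: [[0.986, 0.169, 0.0], [0.169, -0.986, 0.0], [0.0, 0.0, -1.0]]
wrist_force: [0.3, -1.1, -1.4]
grip_width: 0.0598
grasp_force: 67.0
```

>>> play_rows:
  deltas:
    - {"x": 0,"y": -0.001,"z": 0.001,"twist": 0,"gripper": 1}
    - {"x": 0,"y": 0,"z": 0,"twist": 0,"gripper": 1}
    - {"x": 0,"y": 0,"z": 0.001,"twist": 0,"gripper": 1}
    - {"x": 0,"y": 0,"z": 0,"twist": 0,"gripper": 1}
    - {"x": 0,"y": 0,"z": 0,"twist": 0,"gripper": 1}

```text
time_s: 25.4
ee_pos: [0.5999, -0.0899, 0.0898]
tcp_rot: [[0.986, 0.17, -0.0], [0.17, -0.986, 0.0], [-0.0, -0.0, -1.0]]
wrist_force: [-0.2, 0.1, -1.9]
grip_width: 0.0603
grasp_force: 67.1
```

>>> play_rows:
  deltas:
    - {"x": 0,"y": 0,"z": 0.0005,"twist": 0,"gripper": 1}
    - {"x": 0,"y": 0,"z": 0,"twist": 0,"gripper": 1}
    - {"x": 0,"y": 0,"z": 0,"twist": 0,"gripper": 1}

```text
time_s: 25.7
ee_pos: [0.6001, -0.0899, 0.0897]
tcp_rot: [[0.986, 0.17, 0.0], [0.17, -0.986, -0.0], [0.0, 0.0, -1.0]]
wrist_force: [-2.4, -0.3, 6.2]
grip_width: 0.06
grasp_force: 67.7
```

>>> play_rows:
  deltas:
    - {"x": 0,"y": 0,"z": 0,"twist": 0,"gripper": 0.24}
    - {"x": 0,"y": 0,"z": 0,"twist": 0,"gripper": 0.15}
    - {"x": 0,"y": 0,"z": 0,"twist": 0,"gripper": 0}
    - {"x": 0,"y": 0,"z": 0,"twist": 0,"gripper": 0}

```text
time_s: 26.1
ee_pos: [0.5999, -0.0899, 0.0893]
tcp_rot: [[0.986, 0.17, -0.0], [0.17, -0.986, 0.0], [-0.0, -0.0, -1.0]]
wrist_force: [-0.4, 1.4, -0.0]
grip_width: 0.0853
grasp_force: 0.0
```

>>> play_rows:
  deltas:
    - {"x": 0,"y": 0,"z": -0.02,"twist": 0,"gripper": 0}
    - {"x": 0,"y": 0,"z": -0.04,"twist": 0,"gripper": 0}
    - {"x": 0,"y": 0,"z": -0.045,"twist": 0,"gripper": 0}
    - {"x": 0,"y": 0,"z": -0.02,"twist": 0,"gripper": 0}
    - {"x": 0,"y": 0,"z": 0,"twist": 0,"gripper": 0}

```text
time_s: 26.6
ee_pos: [0.6014, -0.09, 0.2178]
tcp_rot: [[0.986, 0.169, 0.005], [0.169, -0.986, -0.001], [0.005, 0.002, -1.0]]
wrist_force: [0.4, -0.4, 0.1]
grip_width: 0.0851
grasp_force: 0.0
```

```bash
python3 look.py w9|head -1
python3 - <<'E'
from h import *
from bases import fit
W=np.load('w9.npy')
fit(W,(.6,-.09),(.15,.062),.06,.09)
V=np.load('w0.npy'); fit(V,(.475,-.318),(.114,.062),.005,.015)
go(.475,-.318,.2,14)
E
```

```text
[ 0.6014 -0.09    0.2178] [ 20.8799  21.8485 -23.35   102.1086  10.1029  57.7834 -86.5882]
minrect ((600.736328125, -89.02885437011719), (148.90496826171875, 62.28361892700195), 9.654593467712402) fit x,y,yaw [ 0.605 -0.088] -95.40638276572842 -0.787648228380861 z 0.07825728344779431
minrect ((472.71820068359375, -317.2147521972656), (61.673980712890625, 114.51016998291016), 82.4361801147461) fit x,y,yaw [ 0.4709 -0.3197] -9.216137494811955 -0.9441998061671212 z 0.010264926652945372
t 26.65 at [ 0.6005 -0.09    0.2158] yaw 9.75 grip 0.08556090534992981 tilt [ 0.0027 -0.0005 -1.    ] j1,j7 20.866893784041217 -86.6074346085357
n 6 twist -0.0124
[-0.0271  0.0339  0.0026]
[-0.0275  0.0336  0.0026]
[-0.0279  0.0332  0.0026]
[-0.0283  0.0329  0.0026]
[-0.0287  0.0325  0.0026]
[-0.0291  0.0322  0.0026]
```

View pics/w9.png

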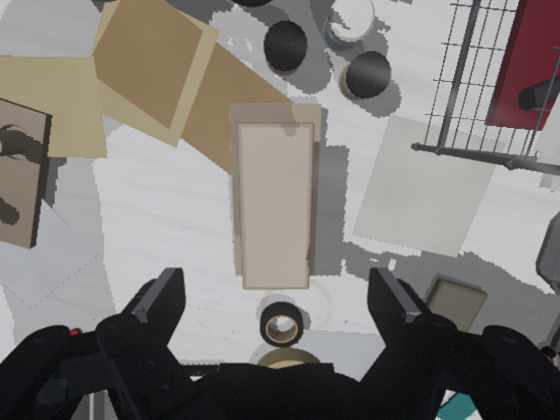

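Long shelf is on: centre (0.6007, −0.089), yaw 9.65°, top at 78 mm, level. Next the short shelf, (0.4727, −0.317), yaw −7.6°.

```bash
python3 -c "
from h import *
go(.473,-.317,.16,-7.5,7)"
```

```text
t 26.65 at [ 0.6005 -0.09    0.2158] yaw 9.75 grip 0.08556090534992981 tilt [ 0.0027 -0.0005 -1.    ] j1,j7 20.866893784041217 -86.6074346085357
n 7 twist 0.0430
[-0.0235  0.0289  0.0079]
[-0.0222  0.0298  0.0079]
[-0.0209  0.0308  0.0079]
[-0.0196  0.0316  0.0079]
[-0.0182  0.0325  0.0079]
[-0.0168  0.0332  0.0079]
[-0.0153  0.0339  0.0079]
```

>>> play_rows:
  deltas:
    - {"x": -0.0235,"y": 0.029,"z": 0.004,"twist": 0.043,"gripper": 0}
    - {"x": -0.022,"y": 0.03,"z": 0.004,"twist": 0.043,"gripper": 0}
    - {"x": -0.021,"y": 0.031,"z": 0.008,"twist": 0.043,"gripper": 0}
    - {"x": -0.0195,"y": 0.0315,"z": 0.01,"twist": 0.043,"gripper": 0}
    - {"x": -0.018,"y": 0.0325,"z": 0.01,"twist": 0.043,"gripper": 0}

```text
time_s: 27.15
ee_pos: [0.5076, -0.2534, 0.1768]
tcp_rot: [[0.999, -0.046, -0.001], [-0.046, -0.999, 0.001], [-0.001, -0.001, -1.0]]
wrist_force: [0.7, -0.3, -0.2]
grip_width: 0.0854
grasp_force: 0.0
```

>>> play_rows:
  deltas:
    - {"x": -0.017,"y": 0.033,"z": 0.01,"twist": 0.043,"gripper": 0}
    - {"x": -0.0155,"y": 0.034,"z": 0.01,"twist": 0.043,"gripper": 0}
    - {"x": 0,"y": 0,"z": 0,"twist": 0,"gripper": 0}
    - {"x": 0,"y": 0,"z": 0,"twist": 0,"gripper": 0}
    - {"x": 0,"y": 0,"z": 0,"twist": 0,"gripper": 0}

```text
time_s: 27.65
ee_pos: [0.4726, -0.3161, 0.1578]
tcp_rot: [[0.992, -0.129, -0.0], [-0.129, -0.992, 0.001], [-0.0, -0.001, -1.0]]
wrist_force: [-0.5, -0.2, 0.4]
grip_width: 0.0851
grasp_force: 0.0
```

```bash
python3 look.py wa|head -1
python3 - <<'E'
from h import *
W=np.load('wa.npy'); s=read_state(); p=np.array(s['ee_pos'])
m=(abs(W[...,2]-.010)<.004)&(abs(W[...,0]-.473)<.1)&(abs(W[...,1]+.317)<.06)
m=cv2.morphologyEx(m.astype(np.uint8),cv2.MORPH_OPEN,np.ones((5,5)))
k,L,st,c=cv2.connectedComponentsWithStats(m); i=1+np.argmax(st[1:,4]); print(st[i])
print(cv2.minAreaRect((W[L==i][:,:2]*1000).astype(np.float32)))
go(.473,-.317,.035,-7.5)
E
```

```text
[ 0.4726 -0.3161  0.1578] [ 39.4867  21.6312 -14.9489 110.2397   7.1847  49.0618 -76.5825]
[ 245  142   74  124 8599]
((472.3661804199219, -319.50335693359375), (62.03255844116211, 113.91822052001953), 82.10466003417969)
t 27.7 at [ 0.4729 -0.316   0.1581] yaw -7.38 grip 0.08525030438961201 tilt [ 0.      0.0006 -1.    ] j1,j7 39.46778284717195 -76.57713955723206
n 3 twist 0.0007
[0.0001 0.0003 0.041 ]
[0.0001 0.0003 0.041 ]
[0.0001 0.0003 0.041 ]
```

View pics/wa.png

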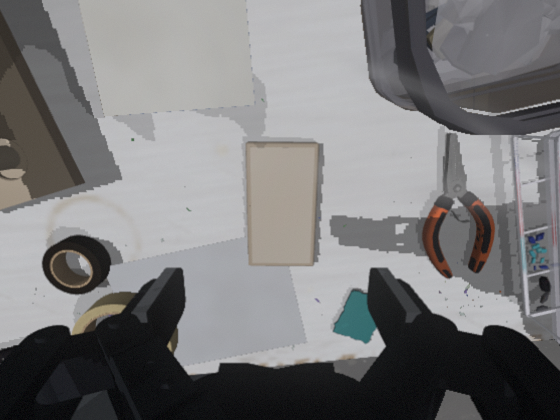

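Shelf seen clear at px (282,203); the fingers' descent is unobstructed.

>>> play_rows:
  deltas:
    - {"x": 0,"y": 0.0035,"z": 0.04,"twist": 0.009,"gripper": 0}
    - {"x": 0,"y": 0,"z": 0.045,"twist": 0,"gripper": 0}
    - {"x": 0,"y": 0,"z": 0.035,"twist": 0,"gripper": 0}
    - {"x": 0,"y": 0,"z": 0.01,"twist": 0,"gripper": 0}
    - {"x": 0,"y": 0,"z": 0,"twist": 0,"gripper": 0}

```text
time_s: 28.2
ee_pos: [0.4718, -0.3195, 0.0275]
tcp_rot: [[0.99, -0.138, -0.002], [-0.138, -0.99, 0.002], [-0.002, -0.001, -1.0]]
wrist_force: [0.9, 0.6, 0.9]
grip_width: 0.0853
grasp_force: 0.0
```

>>> play_rows:
  deltas:
    - {"x": 0,"y": 0,"z": 0,"twist": 0,"gripper": 0}
    - {"x": 0,"y": 0,"z": 0,"twist": 0,"gripper": 0}

```text
time_s: 28.4
ee_pos: [0.4729, -0.321, 0.0302]
tcp_rot: [[0.99, -0.139, 0.002], [-0.139, -0.99, -0.001], [0.003, 0.001, -1.0]]
wrist_force: [0.5, -0.4, 0.2]
grip_width: 0.0851
grasp_force: 0.0
```

>>> play_rows:
  deltas:
    - {"x": 0,"y": -0.0005,"z": 0.0075,"twist": 0,"gripper": 0}
    - {"x": 0,"y": 0,"z": 0,"twist": 0,"gripper": 0}
    - {"x": 0,"y": 0,"z": 0,"twist": 0,"gripper": 0}
    - {"x": 0,"y": 0,"z": 0,"twist": 0,"gripper": 0}

```text
time_s: 28.8
ee_pos: [0.4719, -0.3202, 0.021]
tcp_rot: [[0.99, -0.139, 0.0], [-0.139, -0.99, -0.0], [0.0, 0.0, -1.0]]
wrist_force: [0.1, 0.5, 1.0]
grip_width: 0.0852
grasp_force: 0.0
```

>>> play_rows:
  deltas:
    - {"x": 0,"y": 0,"z": 0,"twist": 0,"gripper": 0.25}
    - {"x": 0,"y": 0,"z": 0,"twist": 0,"gripper": 1}
    - {"x": 0,"y": 0,"z": 0,"twist": 0,"gripper": 1}
    - {"x": 0,"y": 0,"z": 0,"twist": 0,"gripper": 1}
    - {"x": 0,"y": 0,"z": 0,"twist": 0,"gripper": 1}

```text
time_s: 29.3
ee_pos: [0.4719, -0.3202, 0.0213]
tcp_rot: [[0.99, -0.139, 0.0], [-0.139, -0.99, -0.0], [0.0, 0.0, -1.0]]
wrist_force: [-2.4, 0.8, 9.2]
grip_width: 0.0602
grasp_force: 63.0
```

>>> play_rows:
  deltas:
    - {"x": 0,"y": 0,"z": -0.015,"twist": 0,"gripper": 1}
    - {"x": 0,"y": 0,"z": -0.03,"twist": 0,"gripper": 1}
    - {"x": 0,"y": 0,"z": -0.045,"twist": 0,"gripper": 1}
    - {"x": 0,"y": 0,"z": -0.045,"twist": 0,"gripper": 1}
    - {"x": 0,"y": 0,"z": -0.02,"twist": 0,"gripper": 1}

```text
time_s: 29.8
ee_pos: [0.4729, -0.3206, 0.1807]
tcp_rot: [[0.99, -0.139, 0.004], [-0.139, -0.99, -0.002], [0.004, 0.002, -1.0]]
wrist_force: [0.3, -0.7, -2.0]
grip_width: 0.0599
grasp_force: 67.0
```

```bash
python3 -c "
from h import *
go(.5757,.203,.175,-9.1,14)"
```

```text
t 29.8 at [ 0.4729 -0.3206  0.1807] yaw -8.00 grip 0.05987077646447207 tilt [ 0.0041 -0.0024 -1.    ] j1,j7 40.15011900263597 -76.34652163395879
n 14 twist 0.0014
[ 0.0021 -0.0381  0.0003]
[ 0.002  -0.0381  0.0003]
[ 0.002  -0.0381  0.0003]
[ 0.0019 -0.0381  0.0003]
[ 0.0019 -0.0381  0.0003]
[ 0.0018 -0.0381  0.0003]
[ 0.0017 -0.0381  0.0003]
[ 0.0017 -0.0381  0.0003]
[ 0.0016 -0.0381  0.0003]
[ 0.0016 -0.0381  0.0003]
[ 0.0015 -0.0381  0.0003]
[ 0.0015 -0.0381  0.0003]
[ 0.0014 -0.0381  0.0003]
[ 0.0014 -0.0381  0.0003]
```

>>> play_rows:
  deltas:
    - {"x": 0.002,"y": -0.038,"z": 0,"twist": 0.0014,"gripper": 1}
    - {"x": 0.002,"y": -0.038,"z": 0,"twist": 0.0014,"gripper": 1}
    - {"x": 0.002,"y": -0.038,"z": 0,"twist": 0.0014,"gripper": 1}
    - {"x": 0.002,"y": -0.038,"z": 0,"twist": 0.0014,"gripper": 1}
    - {"x": 0.002,"y": -0.038,"z": 0,"twist": 0.0014,"gripper": 1}

```text
time_s: 30.3
ee_pos: [0.5087, -0.132, 0.1767]
tcp_rot: [[0.989, -0.146, 0.001], [-0.146, -0.989, -0.0], [0.001, 0.0, -1.0]]
wrist_force: [0.5, -0.7, -1.1]
grip_width: 0.06
grasp_force: 66.9
```

>>> play_rows:
  deltas:
    - {"x": 0.0018,"y": -0.038,"z": 0,"twist": 0.0014,"gripper": 1}
    - {"x": 0.0017,"y": -0.038,"z": 0,"twist": 0.0014,"gripper": 1}
    - {"x": 0.0017,"y": -0.038,"z": 0,"twist": 0.0014,"gripper": 1}
    - {"x": 0.0016,"y": -0.038,"z": 0,"twist": 0.0014,"gripper": 1}
    - {"x": 0.0016,"y": -0.038,"z": 0,"twist": 0.0014,"gripper": 1}

```text
time_s: 30.8
ee_pos: [0.5453, 0.0547, 0.1767]
tcp_rot: [[0.988, -0.153, 0.0], [-0.153, -0.988, -0.0], [0.0, 0.0, -1.0]]
wrist_force: [0.5, -1.0, -2.4]
grip_width: 0.0599
grasp_force: 66.9
```

>>> play_rows:
  deltas:
    - {"x": 0.0015,"y": -0.038,"z": 0.005,"twist": 0.0014,"gripper": 1}
    - {"x": 0.0015,"y": -0.038,"z": 0.005,"twist": 0.0014,"gripper": 1}
    - {"x": 0.0014,"y": -0.038,"z": 0.005,"twist": 0.0014,"gripper": 1}
    - {"x": 0.0014,"y": -0.039,"z": 0.005,"twist": 0.0014,"gripper": 1}
    - {"x": 0,"y": 0,"z": 0.005,"twist": 0,"gripper": 1}

```text
time_s: 31.3
ee_pos: [0.5745, 0.2097, 0.1517]
tcp_rot: [[0.988, -0.153, 0.001], [-0.153, -0.988, 0.003], [0.0, -0.003, -1.0]]
wrist_force: [0.2, 1.3, -2.8]
grip_width: 0.06
grasp_force: 66.9
```

>>> play_rows:
  deltas:
    - {"x": 0,"y": 0,"z": 0,"twist": 0,"gripper": 1}
    - {"x": 0,"y": 0,"z": 0,"twist": 0,"gripper": 1}
    - {"x": 0,"y": 0,"z": 0,"twist": 0,"gripper": 1}

```text
time_s: 31.6
ee_pos: [0.575, 0.2022, 0.1514]
tcp_rot: [[0.987, -0.16, 0.0], [-0.16, -0.987, -0.0], [0.001, 0.0, -1.0]]
wrist_force: [-0.2, 0.0, -2.8]
grip_width: 0.0602
grasp_force: 66.9
```

```bash
python3 look.py wb|head -1
python3 - <<'E'
from h import *
W=np.load('wb.npy'); s=read_state(); p=np.array(s['ee_pos']);R=np.array(s['tcp_rot'])
L=(W-p)@R
m=(abs(L[...,2]-.0115)<.004)&(L[...,0]>.02)&(L[...,0]<.09)&(abs(L[...,1])<.04)
m=cv2.morphologyEx(m.astype(np.uint8),cv2.MORPH_OPEN,np.ones((5,5)))>0
for lo,hi in((-.025,-.01),(-.01,.01),(.01,.025)):
  q=m&(L[...,1]>lo)&(L[...,1]<hi); print('far edge',np.percentile(L[q][:,0],99.7),L[q][:,2].mean())
q=m&(L[...,0]>.035)&(L[...,0]<.05); print('sides',np.percentile(L[q][:,1],[.3,99.7]),L[q][:,2].mean())
b=(abs(W[...,2]-.0139)<.003)&(L[...,0]>.045)&(L[...,0]<.12)&(abs(L[...,1])<.06)
b=cv2.morphologyEx(b.astype(np.uint8),cv2.MORPH_OPEN,np.ones((5,5)))>0
print('base far',np.percentile(L[b][:,0],99.5),'sides',np.percentile(L[b][:,1],[.5,99.5]))
go(.5757,.203,.07,-9.1)
E
```

```text
[0.575  0.2022 0.1514] [  -6.0941   26.6941  -24.9136  104.7358   14.0177   51.584  -136.659 ]
far edge 0.05716131115241126 0.011150138603455645
far edge 0.057172889100261685 0.011155120293124675
far edge 0.05721943396107097 0.01118253210002217
sides [-0.0316  0.0299] 0.011110651105007616
base far 0.0753097552194234 sides [-0.0455  0.0443]
t 31.65 at [0.575  0.2023 0.1514] yaw -9.21 grip 0.060031197460132 tilt [ 0.0006 -0.0003 -1.    ] j1,j7 -6.093543194001856 -136.66341988952541
n 2 twist -0.0010
[ 0.0002 -0.0004  0.0407]
[ 0.0002 -0.0004  0.0407]
```

View pics/wb.png

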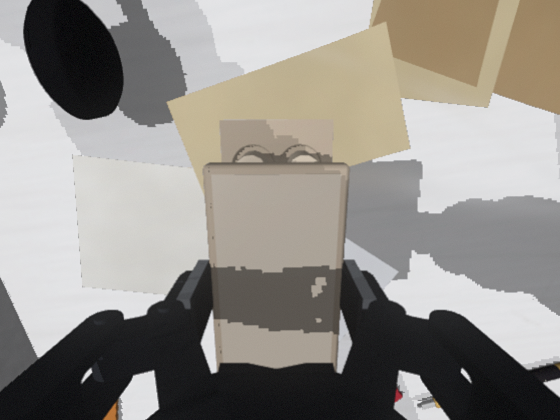

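Held shelf is aligned over the short base (rims of both far recesses at rows ~150). Lower.

>>> play_rows:
  deltas:
    - {"x": 0,"y": 0,"z": 0.025,"twist": 0,"gripper": 1}
    - {"x": 0,"y": 0,"z": 0.03,"twist": 0,"gripper": 1}
    - {"x": 0,"y": 0,"z": 0.022,"twist": 0,"gripper": 1}
    - {"x": 0,"y": 0,"z": 0,"twist": 0,"gripper": 1}
    - {"x": 0,"y": 0,"z": 0,"twist": 0,"gripper": 1}

```text
time_s: 32.15
ee_pos: [0.575, 0.2031, 0.0745]
tcp_rot: [[0.987, -0.159, 0.0], [-0.159, -0.987, 0.0], [0.0, -0.0, -1.0]]
wrist_force: [-0.2, 0.3, -1.6]
grip_width: 0.0598
grasp_force: 66.9
```

>>> play_rows:
  deltas:
    - {"x": 0,"y": 0,"z": 0.002,"twist": 0,"gripper": 1}
    - {"x": 0,"y": 0,"z": 0,"twist": 0,"gripper": 1}
    - {"x": 0,"y": 0,"z": 0,"twist": 0,"gripper": 1}
    - {"x": 0,"y": 0,"z": 0,"twist": 0,"gripper": 1}

```text
time_s: 32.55
ee_pos: [0.575, 0.2035, 0.0724]
tcp_rot: [[0.987, -0.159, 0.001], [-0.159, -0.987, 0.0], [0.001, -0.0, -1.0]]
wrist_force: [0.1, -0.1, -2.5]
grip_width: 0.0599
grasp_force: 66.9
```

>>> play_rows:
  deltas:
    - {"x": 0,"y": 0.001,"z": 0.004,"twist": 0,"gripper": 1}
    - {"x": 0,"y": 0,"z": 0,"twist": 0,"gripper": 1}
    - {"x": 0,"y": 0,"z": 0.001,"twist": 0,"gripper": 1}
    - {"x": 0,"y": 0,"z": 0,"twist": 0,"gripper": 1}
    - {"x": 0,"y": 0,"z": 0,"twist": 0,"gripper": 1}

```text
time_s: 33.05
ee_pos: [0.5746, 0.2025, 0.0668]
tcp_rot: [[0.987, -0.159, -0.0], [-0.159, -0.987, 0.0], [-0.0, -0.0, -1.0]]
wrist_force: [-0.0, 0.4, -1.9]
grip_width: 0.0599
grasp_force: 66.9
```

>>> play_rows:
  deltas:
    - {"x": 0,"y": 0,"z": 0.0007,"twist": 0,"gripper": 1}
    - {"x": 0,"y": 0,"z": 0,"twist": 0,"gripper": 1}
    - {"x": 0,"y": 0,"z": 0,"twist": 0,"gripper": 1}

```text
time_s: 33.35
ee_pos: [0.5747, 0.2025, 0.0664]
tcp_rot: [[0.987, -0.159, 0.0], [-0.159, -0.987, 0.0], [0.0, -0.0, -1.0]]
wrist_force: [-1.3, 0.2, 3.7]
grip_width: 0.0598
grasp_force: 67.6
```

Contact. Release and rise.

>>> play_rows:
  deltas:
    - {"x": 0,"y": 0,"z": 0,"twist": 0,"gripper": 0.24}
    - {"x": 0,"y": 0,"z": 0,"twist": 0,"gripper": 0.15}
    - {"x": 0,"y": 0,"z": 0,"twist": 0,"gripper": 0}
    - {"x": 0,"y": 0,"z": 0,"twist": 0,"gripper": 0}

```text
time_s: 33.75
ee_pos: [0.5746, 0.2025, 0.0661]
tcp_rot: [[0.987, -0.159, 0.0], [-0.159, -0.987, 0.0], [-0.0, -0.0, -1.0]]
wrist_force: [0.1, -0.4, 0.6]
grip_width: 0.0853
grasp_force: 0.0
```

>>> play_rows:
  deltas:
    - {"x": 0,"y": 0,"z": -0.02,"twist": 0,"gripper": 0}
    - {"x": 0,"y": 0,"z": -0.04,"twist": 0,"gripper": 0}
    - {"x": 0,"y": 0,"z": -0.045,"twist": 0,"gripper": 0}
    - {"x": 0,"y": 0,"z": -0.045,"twist": 0,"gripper": 0}
    - {"x": 0,"y": 0,"z": -0.02,"twist": 0,"gripper": 0}

```text
time_s: 34.25
ee_pos: [0.5757, 0.2031, 0.2405]
tcp_rot: [[0.987, -0.159, 0.004], [-0.159, -0.987, 0.002], [0.004, -0.002, -1.0]]
wrist_force: [-0.2, 0.6, -0.3]
grip_width: 0.0852
grasp_force: 0.0
```

>>> play_rows:
  deltas:
    - {"x": 0,"y": 0.03,"z": -0.02,"twist": 0,"gripper": 0}
    - {"x": 0,"y": 0.04,"z": -0.02,"twist": 0,"gripper": 0}
    - {"x": 0,"y": 0.04,"z": 0,"twist": 0,"gripper": 0}
    - {"x": 0,"y": 0.03,"z": 0,"twist": 0,"gripper": 0}
    - {"x": 0,"y": 0,"z": 0,"twist": 0,"gripper": 0}

```text
time_s: 34.75
ee_pos: [0.5521, 0.0595, 0.2763]
tcp_rot: [[0.986, -0.164, 0.0], [-0.164, -0.986, -0.002], [0.0, 0.002, -1.0]]
wrist_force: [0.1, 0.3, -0.5]
grip_width: 0.0856
grasp_force: 0.0
```

>>> play_rows:
  deltas:
    - {"x": 0,"y": 0,"z": 0,"twist": 0,"gripper": 0}
    - {"x": 0,"y": 0,"z": 0,"twist": 0,"gripper": 0}
    - {"x": 0,"y": 0,"z": 0,"twist": 0,"gripper": 0}

```text
time_s: 35.05
ee_pos: [0.5525, 0.0654, 0.2761]
tcp_rot: [[0.988, -0.157, -0.0], [-0.157, -0.988, 0.0], [-0.0, -0.0, -1.0]]
wrist_force: [0.5, -0.6, 0.5]
grip_width: 0.0855
grasp_force: 0.0
```

```bash
python3 look.py wc|head -1
python3 - <<'E'
from h import *
W=np.load('wc.npy')
for c0,z in(((.575,.203),.055),((.6,-.089),.078)):
    m=(abs(W[...,2]-z)<.005)&(abs(W[...,0]-c0[0])<.11)&(abs(W[...,1]-c0[1])<.06)
    m=cv2.morphologyEx(m.astype(np.uint8),cv2.MORPH_OPEN,np.ones((5,5)))>0
    P=W[m]; A=np.c_[P[:,:2]-P[:,:2].mean(0),np.ones(len(P))]; c=np.linalg.lstsq(A,P[:,2],rcond=None)[0]
    print(cv2.minAreaRect((P[:,:2]*1000).astype(np.float32)),'slope',np.degrees(c[:2]),c[2])
E
```

```text
[0.5525 0.0654 0.2761] [   7.5524   14.0078  -24.5626  104.8536    6.4835   62.5132 -118.3951]
((575.8135986328125, 203.23143005371094), (62.439212799072266, 112.21215057373047), 81.05298614501953) slope [0.1244 0.404 ] 0.05512948124489836
((600.257568359375, -89.42181396484375), (149.76268005371094, 62.290992736816406), 9.670655250549316) slope [ 0.1838 -0.4385] 0.07833942490930926
```

View pics/wc.png

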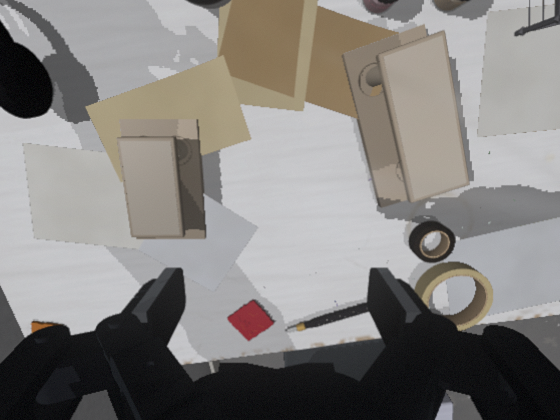

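Both shelves are in place: the short one at px (155,187), the long one at (425,115). Each is level and within about 1 mm of its base centre, and the arm is clear.

```bash
python3 -c "
from bench import hand_in
print(hand_in())"
```

```text
the job is handed in; nothing more can be done
None
```

The job is handed in at about 35 s: the two posts are swapped and seated, and each shelf is level and within about 1 mm of its base's centre by the last wrist-camera check.

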